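# Pack hanging muddlers into the carton insert

### The job

Lift the straight muddler up and off its hook under the display stand's header board and lower it fully home into pocket 1 of the grey insert in the carton tray (the pocket farthest from the robot); then do the same with the waisted muddler into pocket 2, the middle one. The insert has slid sideways in its carton by an unknown amount, so look or feel for the holes; keep each muddler in the fingers until it is home, force nothing (under 30 N on the stand, under 60 N on the tray), and leave the crockery alone.

Things in the scene. Friction and masses are not known exactly. Their poses are not given: they have to be found in the camera images.
- stand: Fixed black steel display stand. Origin on the table below the line where the loops hang; hooks point along its -x (roughly to the robot), y along the rail, z up. Base plate 12 mm thick, x -55..115, y +-165 mm. 16 mm posts at x 60, y +-150. Plywood header board above: x -20..130, y +-165, underside 330 mm high; it bars an upright tool: come from the hook side tilted 35 to 45 degrees.
- hook_left (a point): Bar axis of the +y hook where a loop hangs, 270 mm above the table (stand x 0, y +55 mm). The 8 mm bar runs level from the rail (x 60 mm) to x -20 mm, where its tip turns straight up, rising 14 mm above the top of the level bar. Raise a loop by 14 to 32 mm (best 23), then draw it out along the stand's -x.
- hook_right (a point): The same point of the -y hook, an identical hook (stand x 0, y -55 mm).
- straight_muddler: Straight muddler: plain wooden rod, 26 mm thick all along. Loose, 196 mm tall, 120 g. Body 152 mm tall, foot chamfered 2.5 mm; on top a stiff 4 mm steel wire loop in its own y-z plane, opening 20 mm wide, from 152 to 192 mm above the foot. Origin: centre of the foot's underside, z up along it. Hangs upright by the loop on either hook, foot 83 mm above the table.
- waisted_muddler: Waisted muddler: wood, 26 mm foot to 40 mm height, slim 18 mm handle from 50 mm up. Loose, 196 mm tall, 120 g. Body 152 mm tall, foot chamfered 2.5 mm; on top a stiff 4 mm steel wire loop in its own y-z plane, opening 20 mm wide, from 152 to 192 mm above the foot. Origin: centre of the foot's underside, z up along it. Hangs upright by the loop on either hook, foot 83 mm above the table.
- tray: Fixed cardboard tray 214 x 114 mm, walls 32 mm high; origin: centre of its underside; x (long side) points away from the robot. In it a grey insert block 190 x 74 mm, top 47 mm above the table, with three round blind pockets at x +58 (1, farthest), 0 (2), -58 mm (3, stays empty). The whole insert is shifted -13..+13 mm along tray y; the shift is not measured, and stiff.
- pocket1 (a point): Centre of the floor of pocket 1, 12 mm above the table, as it would be were the insert in mid-position; the real pocket is up to 13 mm off along the tray's y (x is true). Hole 29 mm in diameter, 1.5 mm chamfer, 35 mm deep. Axes as the tray.
- pocket2 (a point): The same for pocket 2 (middle); it has the same sideways shift as pocket 1.
- tumbler: Bystander: loose glass tumbler, 66 mm across, 85 mm high; origin at its foot's centre.
- bowl: Bystander: loose white bowl, 110 mm across, 50 mm high; origin at its foot's centre.
- saucers: Bystander: stack of white saucers, 120 mm across, 52 mm high; origin at the foot's centre.

How it is judged (in metres and radians):
On the way, in this order (a step that is already met when the one before it is completed fails the run):
1. the straight muddler is held in the fingers, off its hook and drawn at least 50 mm out in front of it, its foot more than 60 mm above the table (x of straight_muddler in the frame of stand below -0.05 m and height (world z) of straight_muddler above 0.06 m and contact force between straight_muddler and the fingers above 1 N), for 0.1 s.
2. the straight muddler, still held in the fingers, is fully home in pocket 1 (foot within 4 mm of the pocket floor, upright) (x of straight_muddler in the frame of pocket1 between -0.006 and 0.006 m and y of straight_muddler in the frame of pocket1 between -0.017 and 0.017 m and z of straight_muddler in the frame of pocket1 between -0.005 and 0.004 m and angle between straight_muddler's own z axis and vertical below 0.1 rad and contact force between straight_muddler and the fingers above 1 N), for 0.1 s.
3. the waisted muddler is held in the fingers, off its hook and drawn at least 50 mm out in front of it, its foot more than 60 mm above the table (x of waisted_muddler in the frame of stand below -0.05 m and height (world z) of waisted_muddler above 0.06 m and contact force between waisted_muddler and the fingers above 1 N), for 0.1 s.
4. the waisted muddler, still held in the fingers, is fully home in pocket 2 (foot within 4 mm of the pocket floor, upright) (x of waisted_muddler in the frame of pocket2 between -0.006 and 0.006 m and y of waisted_muddler in the frame of pocket2 between -0.017 and 0.017 m and z of waisted_muddler in the frame of pocket2 between -0.005 and 0.004 m and angle between waisted_muddler's own z axis and vertical below 0.1 rad and contact force between waisted_muddler and the fingers above 1 N), for 0.1 s.
At the end, for the whole second after the job is handed in: The straight muddler stands in pocket 1 and the waisted one in pocket 2, each foot within 4 mm of the pocket floor, within 6 mm of the pocket along the row (17 mm of the unshifted pocket across it), upright within 0.1 rad, released and at rest (x of straight_muddler in the frame of pocket1 between -0.006 and 0.006 m and y of straight_muddler in the frame of pocket1 between -0.017 and 0.017 m and z of straight_muddler in the frame of pocket1 between -0.005 and 0.004 m and angle between each of straight_muddler, waisted_muddler's own z axis and vertical below 0.1 rad and x of waisted_muddler in the frame of pocket2 between -0.006 and 0.006 m and y of waisted_muddler in the frame of pocket2 between -0.017 and 0.017 m and z of waisted_muddler in the frame of pocket2 between -0.005 and 0.004 m and linear speed of each of straight_muddler, waisted_muddler below 0.02 m/s); the robot touches nothing.
It fails at once if a muddler is wrenched against the stand with more than 30 N (contact force between any of straight_muddler, waisted_muddler and stand above 30 N).
It fails at once if a muddler is pushed onto the tray or its insert with more than 60 N (contact force between any of straight_muddler, waisted_muddler and tray above 60 N).
It fails at once if the tumbler, bowl or saucers are moved by more than 20 mm (distance of any of tumbler, bowl, saucers from where it was at the start of the episode above 0.02 m).
It also fails if it takes over 72 s, if anything falls off the work surface, if the arm or the gripper's body presses on something with over 40 N, if the wrist force passes 120 N, or if a joint passes its speed limit or range.

### The arm

A 6-joint arm with a two-finger parallel gripper is mounted at the origin on the work surface. World frame = base frame: x ahead of the robot, y to its left, z up, the work surface at z = 0. Lengths are in m, angles in degrees, forces in N, time in s.
With the tool pointing down it reaches from about 0.3 to 0.75 m from the base axis. Payload 8.5 kg.
Tool frame: the origin (TCP) lies midway between the tips of the shut fingers; the grasp point (between the pads) lies 19 mm behind it; z points along the fingers, y is the line along which they close (so a half turn about z gives the same grasp; the last joint's range is limited). The gripper opens to 85 mm and grips with 20 to 120 N. Pads are 22 mm wide; open, the fingers measure 114 mm over their backs; the gripper's body (76 mm by 85 mm) begins 54 mm behind the grasp point. The pads swing forward as they close: fully open they stand 13 mm farther back than shut.
Start: joints at [-80.747, 21.807, 74.336, -0, 83.858, -12.336], TCP at [0.202, -0.511, 0.231] pointing down, gripper open.
Joint ranges: [-178.18, 178.18], [-50.72, 133.34], [12.68, 142.11], [-81.47, 261.47], [9.98, 163.14], [-165.26, 165.26]. Speed limits (degrees/s): [136.94, 136.94, 180, 180, 180, 180].

### API

Orientations are given as a 3x3 rotation matrix whose columns are the frame's x, y, z axes.
In Python, from rig import observe, optics, order, spotter gives the robot as it stands.
- The arm moves only by the tool move_arm, never from a script. Its argument "series" is text: rows parted by semicolons, each of 5 numbers parted by spaces: the shift along the tool's x, y, z in cm, then the turn about the tool's z in degrees, then the opening, from -1 (shut) to 1 (fully open). A call has 1 to 8 rows; each row is the pose to reach, as a shift and turn from the pose commanded when the call began, along the tool's axes at that moment; what a row does not reach only later rows make up. A row lasts 1/8 s, in which the tool goes at most 62.5 mm and 10.7 degrees, less where a joint would pass 70% of its speed; a pose out of reach is approached as far as the arm can. A call with a gripper value outside its range is refused whole. The fingers move at their own pace and stop on an object; "force" is the grip in N (left out, the last holds). Time passes only in rows, so rows that repeat a pose let the fingers close. It gives the time, the measured TCP pose, the force, the opening and the grip force at its end, in the units of the state.
- observe(): the state, without advancing time (a new reading comes with each control period).
- optics.get_image(name): name is "side" or "top"; returns a dict with "pixels" (480x640x3 uint8, blue, green, red), "camera_matrix" (3x3 intrinsics, pixels), "rvec" (rotation vector, rad) and "tvec" (3), from world to camera coordinates, as OpenCV has them. Camera axes: x right, y down, z forward; pixel columns grow to the right and rows downward; lengths in m; the calibration is good to about 2 mm. A picture is of the moment at which its call begins. There is no depth.
- order.close_job(): hands the job in; it is judged then, once.
Trained networks look in the newest picture that a camera, given by its name, has taken for a name from the list of things; names that differ only in an ending like _2 or _b are one class to them, and where a whole thing is asked for, a point or a joint stands for the part that bears it (a point fixed in the world has none). Each returns a list of dicts, best first, with "score" (0 to 1); they miss things now and then, are a little off and sometimes report something else, mostly with a low value. They report only what shows in the picture. A call takes as long as a camera call.
- spotter.find_in(thing, camera): "point" ([x, y, z] in m, in world coordinates, good to about 4 mm: the middle of the surface that is visible of it).
- spotter.cut_out(thing, camera): "pixels" (480x640 bool, what is visible of it).
- spotter.mark_of(thing, camera): "point" ([x, y, z] in m, in world coordinates, good to about 4 mm: a listed point, or the origin of a listed thing).
The state is a dict: "time_s": time; "q": joint angles; "qvel": joint speeds; "joint_efforts": joint torques, N m; "position": TCP position; "tool_rot": TCP orientation; "ft_force": force on the tool from outside, world axes, zero at the start; "wrist_torque": the same for the moment, N m; "grip_width": finger opening in m; "gripper_force": force on a finger pad.
Only numpy, scipy, OpenCV 4.12 (cv2) and the standard library are available. Lean on these libraries where they do the work, as an engineer would, in place of code of your own. Each camera call takes 0.05 s, during which the arm holds its last target. There are 200 camera calls.

## Working session

There is one attempt and no reset: what is moved stays moved. The work goes in short steps, Python scripts to look and compute and a tool call to move; the robot and the scene stay as the last step left them, time stands still between calls to the robot, and variables do not carry over. Pictures are saved under pics/ and viewed, at most 12 in all, crops included, and the job is handed in when it is done.

Besides the shell and the picture viewer there is one more tool, called after "Call:" as name(argument=value, ...), one argument or row to a line, values as JSON. move_arm: Moves the arm, as the interface text tells. Its arguments: {"type":"object","properties":{"series":{"type":"string"},"force":{"type":"number"}},"required":["series"]}

```bash
mkdir -p pics; ls; cat > a.py <<'E'
from rig import observe, optics, order, spotter
import numpy as np, cv2
s=observe(); print({k:np.round(v,3).tolist() for k,v in s.items()})
for c in ("side","top"):
    im=optics.get_image(c); cv2.imwrite(f"pics/{c}0.png",im["pixels"])
    R=cv2.Rodrigues(np.array(im["rvec"]))[0]; print(c,"cam at",np.round(-R.T@np.ravel(im["tvec"]),3),"fwd",R[2].round(2))
    for n in "stand hook_left hook_right straight_muddler waisted_muddler tray pocket1 pocket2 tumbler bowl saucers".split():
        print(c,n,[(np.round(d["point"],3).tolist(),round(d["score"],2)) for d in spotter.mark_of(n,c)][:3])
E
python3 a.py
```

```text
pics
{'time_s': 0.0, 'q': [-80.747, 21.841, 74.385, 0.001, 83.858, -12.336], 'qvel': [0.067, 0.02, 0.007, -0.013, 0.074, -0.018], 'joint_efforts': [-0.001, -44.847, -23.128, -0.0, 0.005, -0.0], 'position': [0.202, -0.511, 0.231], 'tool_rot': [[0.93, 0.368, -0.0], [0.368, -0.93, 0.001], [0.0, -0.001, -1.0]], 'ft_force': [-0.064, 1.386, 0.276], 'wrist_torque': [0.005, -0.002, -0.074], 'gripper_force': 0.0, 'grip_width': 0.085}
side cam at [0.24  0.833 0.887] fwd [ 0.28 -0.73 -0.63]
side stand [([0.569, -0.202, -0.002], 0.8)]
side hook_left [([0.584, -0.152, 0.275], 0.94)]
side hook_right [([0.535, -0.25, 0.27], 0.97)]
side straight_muddler [([0.542, -0.248, 0.081], 0.93)]
side waisted_muddler [([0.586, -0.15, 0.082], 0.95)]
side tray [([0.559, 0.187, 0.0], 0.76)]
side pocket1 [([0.562, 0.186, 0.016], 0.93), ([0.611, 0.218, 0.011], 0.74)]
side pocket2 [([0.562, 0.186, 0.016], 0.93), ([0.611, 0.218, 0.011], 0.74)]
side tumbler [([0.769, 0.035, -0.001], 0.68)]
side bowl [([0.308, -0.43, -0.001], 0.88)]
side saucers [([0.522, 0.441, -0.006], 0.68), ([0.608, 0.218, 0.011], 0.34)]
top cam at [ 0.309 -0.011  1.279] fwd [ 0.22  0.02 -0.98]
top stand [([0.561, -0.202, 0.004], 0.84)]
top hook_left [([0.586, -0.152, 0.268], 0.78)]
top hook_right [([0.542, -0.254, 0.271], 0.97)]
top straight_muddler [([0.542, -0.251, 0.084], 0.46)]
top waisted_muddler [([0.586, -0.153, 0.083], 0.66)]
top tray [([0.557, 0.192, -0.002], 0.72)]
top pocket1 [([0.614, 0.218, 0.011], 0.64)]
top pocket2 [([0.614, 0.218, 0.011], 0.64)]
top tumbler [([0.774, 0.036, -0.002], 0.65)]
top bowl [([0.305, -0.427, -0.006], 0.94), ([0.526, 0.444, -0.0], 0.7)]
top saucers [([0.527, 0.442, -0.0], 0.63)]
```

View pics/side0.png

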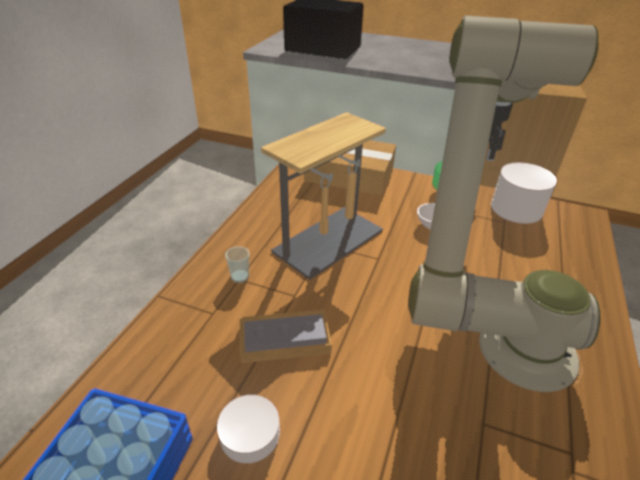

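View pics/top0.png

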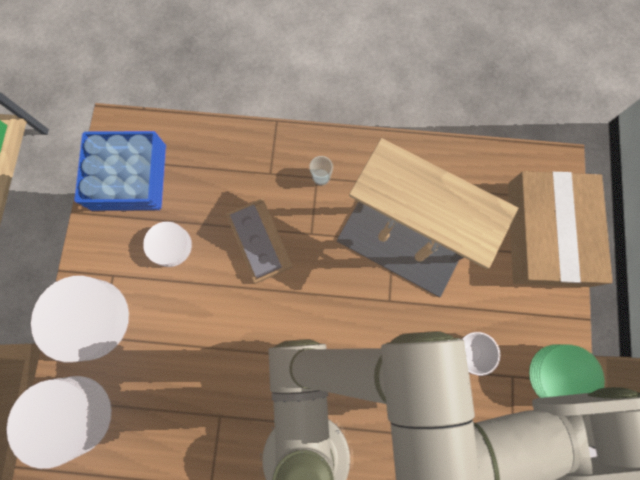

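The straight muddler hangs on the right hook (top view about 425,252) and the waisted one on the left (about 386,230). The stand is yawed about -24°, and the tray sits at (258,240). First I'll rise to a clear spot at azimuth -24° and align the yaw with the stand.

Call:
move_arm(
  series="4 -2.5 -5 10 1;8 -5 -10 20 1;13 -7.5 -14 30 1;17 -10 -18 40 1;21.5 -12.5 -23 45.6 1;26 -15 -28 45.6 1;30 -17.5 -32 45.6 1;34.5 -19.8 -37 45.6 1",
)

```text
time_s: 2.2
position: [0.4301, -0.223, 0.5725]
tool_rot: [[0.913, -0.407, 0.001], [-0.407, -0.913, -0.001], [0.001, 0.0, -1.0]]
ft_force: [0.5, -1.0, 0.7]
grip_width: 0.0854
gripper_force: 0.0
```

```bash
cat > c.py <<'E'
from rig import observe, optics, order, spotter
import numpy as np
im=optics.get_image("top")
for c in ("side","top"):
  for k in range(2):
    if k or c=="side": optics.get_image(c)
    for n in "hook_left hook_right straight_muddler waisted_muddler tray pocket1 pocket2".split():
        print(c,n,[(np.round(d["point"],3).tolist(),round(d["score"],2)) for d in spotter.mark_of(n,c)][:3])
s=observe(); print(np.round(s["q"],1),np.round(s["position"],3),np.round(s["tool_rot"],3).tolist())
E
python3 c.py
```

```text
side hook_left [([0.585, -0.15, 0.271], 0.56)]
side hook_right [([0.542, -0.248, 0.271], 0.88)]
side straight_muddler [([0.541, -0.247, 0.082], 0.84)]
side waisted_muddler [([0.587, -0.149, 0.083], 0.57)]
side tray [([0.56, 0.188, -0.0], 0.75), ([0.523, 0.437, -0.002], 0.75), ([0.585, -0.149, 0.274], 0.22)]
side pocket1 [([0.562, 0.186, 0.014], 0.83), ([0.607, 0.22, 0.012], 0.68), ([0.584, -0.15, 0.274], 0.19)]
side pocket2 [([0.562, 0.186, 0.014], 0.83), ([0.607, 0.22, 0.012], 0.68), ([0.584, -0.15, 0.274], 0.19)]
side hook_left [([0.584, -0.15, 0.277], 0.89)]
side hook_right [([0.538, -0.25, 0.273], 0.7)]
side straight_muddler [([0.541, -0.246, 0.083], 0.73)]
side waisted_muddler [([0.585, -0.149, 0.083], 0.87), ([0.564, 0.187, 0.013], 0.16)]
side tray [([0.559, 0.187, -0.001], 0.81), ([0.542, -0.243, 0.082], 0.74), ([0.582, -0.149, 0.275], 0.52)]
side pocket1 [([0.612, 0.219, 0.013], 0.85), ([0.561, 0.19, 0.012], 0.83)]
side pocket2 [([0.612, 0.219, 0.013], 0.85), ([0.561, 0.19, 0.012], 0.83)]
top hook_left [([0.588, -0.154, 0.271], 0.71)]
top hook_right [([0.54, -0.252, 0.269], 0.82)]
top straight_muddler [([0.542, -0.249, 0.086], 0.44)]
top waisted_muddler [([0.586, -0.149, 0.084], 0.68)]
top tray [([0.561, 0.19, -0.006], 0.61), ([0.586, -0.153, 0.082], 0.22)]
top pocket1 [([0.56, 0.189, 0.009], 0.61)]
top pocket2 [([0.56, 0.189, 0.009], 0.61)]
top hook_left [([0.586, -0.152, 0.27], 0.67)]
top hook_right [([0.54, -0.251, 0.27], 0.62)]
top straight_muddler [([0.545, -0.25, 0.084], 0.48)]
top waisted_muddler [([0.584, -0.151, 0.082], 0.68)]
top tray [([0.56, 0.19, -0.004], 0.97), ([0.308, -0.425, -0.004], 0.5)]
top pocket1 [([0.612, 0.217, 0.01], 0.77), ([0.561, 0.19, 0.011], 0.75)]
top pocket2 [([0.612, 0.217, 0.01], 0.77), ([0.561, 0.19, 0.011], 0.75)]
[-41.6  16.7  26.7   0.  136.6  72.4] [ 0.43  -0.225  0.571] [[0.913, -0.407, 0.0], [-0.407, -0.913, -0.0], [0.0, -0.0, -1.0]]
```

Call:
move_arm(
  series="0 -5 0 0 1;0 -10 0 0 1;1 -14 0 0 1;6 -14 0 0 1;12 -14 0 0 1;18 -14 0 0 1;24 -14 0 0 1;30 -14 0 0 1",
)

```text
time_s: 4.8
position: [0.6194, -0.1703, 0.4858]
tool_rot: [[0.913, -0.407, 0.028], [-0.407, -0.913, -0.008], [0.028, -0.004, -1.0]]
ft_force: [0.4, -0.1, -0.3]
grip_width: 0.0853
gripper_force: 0.0
```

Call:
move_arm(
  series="6 0 0 0 1;12 0 0 0 1;18 0 0 0 1;24 0 0 0 1",
)

```text
time_s: 5.3
position: [0.6824, -0.2112, 0.4129]
tool_rot: [[0.912, -0.407, 0.059], [-0.406, -0.914, -0.017], [0.061, -0.008, -0.998]]
ft_force: [0.5, -0.1, -0.9]
grip_width: 0.0854
gripper_force: 0.0
```

```bash
cat > o.py <<'E'
from rig import observe
import numpy as np
s=observe(); print(s["time_s"],np.round(s["q"],1),np.round(s["position"],4),np.round(s["tool_rot"],3).tolist(),np.round(s["ft_force"],1),s["grip_width"])
E
python3 o.py
```

```text
5.3 [-26.9  40.2  12.7   0.8 123.6  87.5] [ 0.6824 -0.2112  0.4129] [[0.912, -0.407, 0.059], [-0.406, -0.914, -0.017], [0.061, -0.008, -0.998]] [ 0.5 -0.1 -0.9] 0.08536061155269692
```

Call:
move_arm(
  series="0 0 -6 0 1;0 0 -12 0 1;0 0 -18 0 1;0 0 -24 0 1;0 0 -30 0 1;0 0 -36 0 1;0 0 -42 0 1;0 0 -48 0 1",
)

```text
time_s: 6.3
position: [0.5344, -0.1655, 0.5741]
tool_rot: [[0.91, -0.407, 0.084], [-0.406, -0.914, -0.025], [0.086, -0.011, -0.996]]
ft_force: [-0.1, 0.5, 0.0]
grip_width: 0.0854
gripper_force: 0.0
```

```bash
python3 o.py
```

```text
6.3 [-29.9  25.1  12.7   1.7 137.3  85.4] [ 0.5344 -0.1655  0.5741] [[0.91, -0.407, 0.084], [-0.406, -0.914, -0.025], [0.086, -0.011, -0.996]] [-0.1  0.5  0. ] 0.08539920820295875
```

Call:
move_arm(
  series="0 0 -6 0 1;0 0 -12 0 1;0 0 -18 0 1;0 0 -24 0 1;0 0 -30 0 1;0 0 -36 0 1;0 0 -42 0 1;0 0 -48 0 1",
)

```text
time_s: 7.3
position: [0.402, -0.1247, 0.6646]
tool_rot: [[0.908, -0.406, 0.104], [-0.405, -0.914, -0.031], [0.108, -0.014, -0.994]]
ft_force: [0.1, 0.1, -0.9]
grip_width: 0.0855
gripper_force: 0.0
```

```bash
python3 o.py
```

```text
7.3 [-34.7  13.6  12.7   3.6 147.6  82.5] [ 0.402  -0.1247  0.6646] [[0.908, -0.406, 0.104], [-0.405, -0.914, -0.031], [0.108, -0.014, -0.994]] [ 0.1  0.1 -0.9] 0.0854836735263921
```

Call:
move_arm(
  series="6 0 -2 0 1;12 0 -4 0 1;18 0 -6 0 1;24 0 -8 0 1;30 0 -10 0 1;36 0 -12 0 1",
)

```text
time_s: 8.05
position: [0.5043, -0.1805, 0.6019]
tool_rot: [[0.905, -0.406, 0.13], [-0.404, -0.914, -0.04], [0.135, -0.016, -0.991]]
ft_force: [-1.3, -0.1, -0.2]
grip_width: 0.0853
gripper_force: 0.0
```

Call:
move_arm(
  series="10 0 -6 0 1",
)

```text
time_s: 8.18
position: [0.5191, -0.1899, 0.5956]
tool_rot: [[0.901, -0.405, 0.154], [-0.403, -0.914, -0.049], [0.16, -0.018, -0.987]]
ft_force: [-0.0, -0.2, -0.2]
grip_width: 0.0856
gripper_force: 0.0
```

Call:
move_arm(
  series="10 0 -6 0 1",
)

```text
time_s: 8.3
position: [0.5321, -0.1986, 0.5908]
tool_rot: [[0.896, -0.405, 0.179], [-0.402, -0.914, -0.058], [0.187, -0.02, -0.982]]
ft_force: [0.3, 0.6, 0.0]
grip_width: 0.0854
gripper_force: 0.0
```

Call:
move_arm(
  series="50 0 -30 0 1",
)

```text
time_s: 8.43
position: [0.5437, -0.2065, 0.5875]
tool_rot: [[0.891, -0.405, 0.205], [-0.4, -0.914, -0.068], [0.215, -0.022, -0.976]]
ft_force: [0.4, -0.1, -0.8]
grip_width: 0.0856
gripper_force: 0.0
```

Call:
move_arm(
  series="50 0 -30 0 1",
)

```text
time_s: 8.55
position: [0.5538, -0.2136, 0.5858]
tool_rot: [[0.885, -0.405, 0.232], [-0.398, -0.914, -0.078], [0.244, -0.023, -0.97]]
ft_force: [0.3, -0.7, -0.2]
grip_width: 0.0851
gripper_force: 0.0
```

```bash
python3 o.py
```

```text
8.55 [-34.2  24.5  12.7   4.8 129.   83.4] [ 0.5538 -0.2136  0.5858] [[0.885, -0.405, 0.232], [-0.398, -0.914, -0.078], [0.244, -0.023, -0.97]] [ 0.3 -0.7 -0.2] 0.08512426428019697
```

Call:
move_arm(
  series="10 -4 -5 0 1",
)

```text
time_s: 8.68
position: [0.5725, -0.2031, 0.5827]
tool_rot: [[0.877, -0.406, 0.258], [-0.397, -0.914, -0.088], [0.271, -0.025, -0.962]]
ft_force: [-0.5, -0.1, -0.2]
grip_width: 0.0855
gripper_force: 0.0
```

Call:
move_arm(
  series="10 -4 -5 0 1",
)

```text
time_s: 8.8
position: [0.5899, -0.1914, 0.5806]
tool_rot: [[0.869, -0.404, 0.285], [-0.393, -0.914, -0.096], [0.299, -0.028, -0.954]]
ft_force: [-0.3, -0.0, -0.2]
grip_width: 0.0852
gripper_force: 0.0
```

Call:
move_arm(
  series="10 -4 -4 0 1",
)

```text
time_s: 8.93
position: [0.6086, -0.1813, 0.5772]
tool_rot: [[0.861, -0.402, 0.312], [-0.39, -0.915, -0.105], [0.328, -0.032, -0.944]]
ft_force: [0.2, -0.1, -0.0]
grip_width: 0.0856
gripper_force: 0.0
```

Call:
move_arm(
  series="10 -4 -4 0 1",
)

```text
time_s: 9.05
position: [0.6256, -0.1719, 0.5745]
tool_rot: [[0.851, -0.401, 0.34], [-0.386, -0.916, -0.112], [0.356, -0.036, -0.934]]
ft_force: [0.3, -0.2, 0.2]
grip_width: 0.0849
gripper_force: 0.0
```

Call:
move_arm(
  series="10 -4 -3 0 1",
)

```text
time_s: 9.18
position: [0.644, -0.1633, 0.5709]
tool_rot: [[0.84, -0.399, 0.368], [-0.383, -0.916, -0.119], [0.385, -0.041, -0.922]]
ft_force: [-0.4, 0.4, 0.8]
grip_width: 0.0855
gripper_force: 0.0
```

Call:
move_arm(
  series="10 -4 -3 0 1",
)

```text
time_s: 9.3
position: [0.6609, -0.155, 0.5679]
tool_rot: [[0.828, -0.397, 0.396], [-0.379, -0.917, -0.126], [0.413, -0.046, -0.91]]
ft_force: [0.0, -0.0, 0.2]
grip_width: 0.0854
gripper_force: 0.0
```

```bash
python3 o.py
```

```text
9.3 [-24.2  28.1  12.7   3.  114.8  91.6] [ 0.6609 -0.155   0.5679] [[0.828, -0.397, 0.396], [-0.379, -0.917, -0.126], [0.413, -0.046, -0.91]] [ 0.  -0.   0.2] 0.08540364695214277
```

Call:
move_arm(
  series="10 0 -3 -1 1",
)

```text
time_s: 9.43
position: [0.6699, -0.1666, 0.5685]
tool_rot: [[0.822, -0.378, 0.425], [-0.357, -0.925, -0.132], [0.443, -0.043, -0.895]]
ft_force: [0.7, -0.4, -0.2]
grip_width: 0.0851
gripper_force: 0.0
```

Call:
move_arm(
  series="10 0 -2 -1 1",
)

```text
time_s: 9.55
position: [0.681, -0.1797, 0.5672]
tool_rot: [[0.814, -0.363, 0.454], [-0.337, -0.931, -0.141], [0.474, -0.038, -0.88]]
ft_force: [-0.1, 0.7, 0.1]
grip_width: 0.085
gripper_force: 0.0
```

Call:
move_arm(
  series="10 0 -2 -1 1",
)

```text
time_s: 9.68
position: [0.6915, -0.19, 0.5665]
tool_rot: [[0.804, -0.348, 0.481], [-0.316, -0.937, -0.149], [0.503, -0.033, -0.864]]
ft_force: [-0.2, -0.2, 0.2]
grip_width: 0.0852
gripper_force: 0.0
```

Call:
move_arm(
  series="10 0 -1 -1 1",
)

```text
time_s: 9.8
position: [0.7044, -0.1993, 0.5647]
tool_rot: [[0.793, -0.333, 0.51], [-0.295, -0.943, -0.157], [0.533, -0.026, -0.846]]
ft_force: [0.5, 1.1, 0.1]
grip_width: 0.0854
gripper_force: 0.0
```

Call:
move_arm(
  series="10 0 -1 -1 1",
)

```text
time_s: 9.93
position: [0.7164, -0.2071, 0.5635]
tool_rot: [[0.781, -0.318, 0.537], [-0.273, -0.948, -0.165], [0.562, -0.018, -0.827]]
ft_force: [1.2, -1.0, -0.6]
grip_width: 0.0858
gripper_force: 0.0
```

Call:
move_arm(
  series="10 0 0 -1 1",
)

```text
time_s: 10.05
position: [0.7305, -0.214, 0.5612]
tool_rot: [[0.767, -0.304, 0.565], [-0.25, -0.953, -0.173], [0.591, -0.009, -0.807]]
ft_force: [0.6, -0.3, -0.6]
grip_width: 0.0853
gripper_force: 0.0
```

Call:
move_arm(
  series="10 0 0 0 1",
)

```text
time_s: 10.18
position: [0.7436, -0.2196, 0.5596]
tool_rot: [[0.747, -0.304, 0.591], [-0.245, -0.953, -0.181], [0.618, -0.01, -0.786]]
ft_force: [0.1, -0.4, 0.4]
grip_width: 0.0853
gripper_force: 0.0
```

```bash
python3 o.py
```

```text
10.175 [-27.3  32.   12.7   6.4  97.5  83.6] [ 0.7436 -0.2196  0.5596] [[0.747, -0.304, 0.591], [-0.245, -0.953, -0.181], [0.618, -0.01, -0.786]] [ 0.1 -0.4  0.4] 0.0852620426807255
```

```bash
cat > t.py <<'E'
import sys, numpy as np
from rig import observe
s=observe(); R=np.array(s["tool_rot"]); p=np.array(s["position"])
print(s["time_s"],np.round(s["q"],1),"p",p.round(4),"f",np.round(s["ft_force"],1),"w",round(s["grip_width"],4),"g",round(float(s["gripper_force"]),1)); print("R",R.round(4).tolist())
for a in sys.argv[1:]:
    t=np.array([float(v) for v in a.split(",")]); print(a,(100*R.T@(t-p)).round(2))
E
python3 t.py .40,-.21,.42 .4641,-.2258,.261 .5527,-.2529,.1431
```

```text
10.175 [-27.3  32.   12.7   6.4  97.5  83.6] p [ 0.7436 -0.2196  0.5596] f [ 0.1 -0.4  0.4] w 0.0853 g 0.0
R [[0.7472, -0.304, 0.591], [-0.2448, -0.9526, -0.1805], [0.6179, -0.0098, -0.7862]]
.40,-.21,.42 [-34.53   9.67  -9.5 ]
.4641,-.2258,.261 [-39.18   9.38   7.07]
.5527,-.2529,.1431 [-39.18   9.39  22.07]
```

Call:
move_arm(
  series="-5.8 1.6 -1.6 0 1;-11.6 3.2 -3.2 0 1;-17.4 4.8 -4.8 0 1;-23.2 6.4 -6.4 0 1;-29 8 -8 0 1;-34.5 9.6 -9.5 0 1;-36.5 9.5 -4 0 1;-38 9.4 1 0 1",
)

```text
time_s: 11.18
position: [0.4348, -0.2177, 0.3158]
tool_rot: [[0.747, -0.307, 0.59], [-0.246, -0.952, -0.184], [0.618, -0.008, -0.786]]
ft_force: [1.8, -0.9, 0.1]
grip_width: 0.0853
gripper_force: 0.0
```

```bash
python3 t.py .4641,-.2258,.261 .5527,-.2529,.1431; cat > v.py <<'E'
import sys,cv2,numpy as np
from rig import optics,spotter
for c in ("side","top"):
    im=optics.get_image(c); cv2.imwrite(f"pics/{c}_{sys.argv[1]}.png",im["pixels"])
    for n in sys.argv[2:]: print(c,n,[(np.round(d["point"],4).tolist(),round(d["score"],2)) for d in spotter.mark_of(n,c)][:2])
E
python3 v.py pre straight_muddler
```

```text
11.175 [-51.9  -2.7 100.3  26.2  52.6  45.6] p [ 0.4348 -0.2177  0.3158] f [ 1.8 -0.9  0.1] w 0.0853 g 0.0
R [[0.7466, -0.3073, 0.5901], [-0.2463, -0.9516, -0.1839], [0.6181, -0.008, -0.7861]]
.4641,-.2258,.261 [-1.   -0.09  6.19]
.5527,-.2529,.1431 [-1.   -0.14 21.18]
side straight_muddler [([0.5409, -0.2442, 0.0817], 0.88)]
top straight_muddler [([0.545, -0.2486, 0.085], 0.69)]
```

Call:
move_arm(
  series="-1 -0.2 5 0 1;-1 -0.2 9 0 1;-1 -0.2 13 0 1;-1 -0.2 17 0 1;-1 -0.2 20 0 1;-1 -0.2 21.2 0 1;-1 -0.2 21.2 0 1",
)

```text
time_s: 12.25
position: [0.5547, -0.2515, 0.1449]
tool_rot: [[0.747, -0.303, 0.591], [-0.244, -0.953, -0.18], [0.618, -0.009, -0.786]]
ft_force: [-0.3, 0.3, 0.4]
grip_width: 0.0855
gripper_force: 0.0
```

```bash
python3 t.py .5527,-.2515,.1431; python3 v.py in1 straight_muddler; python3 - <<'E'
import cv2
a=cv2.imread('pics/side_in1.png')[110:290,220:420]; b=cv2.imread('pics/top_in1.png')[150:330,320:520]
cv2.imwrite('pics/c1.png',cv2.resize(cv2.hconcat([a,b]),None,fx=2,fy=2))
E
```

```text
12.25 [-42.1  22.1 101.7  37.4  25.6  36. ] p [ 0.5547 -0.2515  0.1449] f [-0.3  0.3  0.4] w 0.0855 g 0.0
R [[0.7473, -0.3035, 0.5911], [-0.2442, -0.9528, -0.1805], [0.618, -0.0095, -0.7861]]
.5527,-.2515,.1431 [-0.26  0.06  0.02]
side straight_muddler [([0.5394, -0.2445, 0.084], 0.51)]
top straight_muddler [([0.543, -0.252, 0.0857], 0.56)]
```

View pics/c1.png

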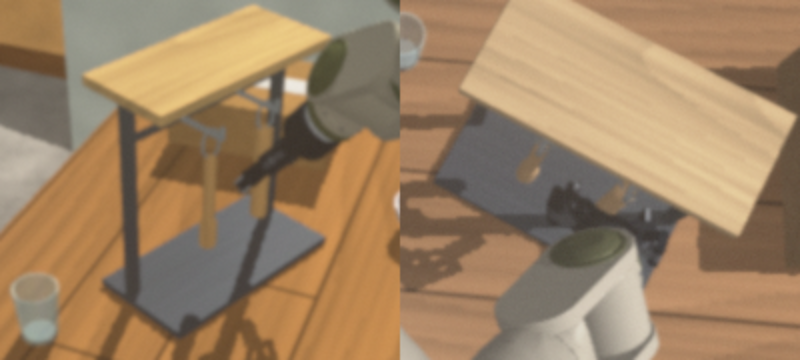

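Both fingers straddle the right-hand (straight) muddler, with the arm clear of the header. Closing gently.

Call:
move_arm(
  series="-0.2 0 0 0 0.2;-0.2 0 0 0 -0.3;-0.2 0 0 0 -0.5;-0.2 0 0 0 -0.7;-0.2 0 0 0 -1;-0.2 0 0 0 -1",
  force=20,
)

```text
time_s: 13.2
position: [0.5527, -0.2508, 0.1426]
tool_rot: [[0.748, -0.304, 0.59], [-0.245, -0.953, -0.181], [0.617, -0.01, -0.787]]
ft_force: [-0.7, -2.9, 0.9]
grip_width: 0.0256
gripper_force: 19.7
```

Call:
move_arm(
  series="0 0 0 0 -1;0 0 0 0 -1",
  force=60,
)

```text
time_s: 13.45
position: [0.5527, -0.2509, 0.1427]
tool_rot: [[0.748, -0.304, 0.59], [-0.245, -0.953, -0.181], [0.617, -0.01, -0.787]]
ft_force: [-1.3, -1.9, 4.9]
grip_width: 0.024
gripper_force: 58.4
```

```bash
python3 t.py; python3 v.py gr1 straight_muddler hook_right
```

```text
13.45 [-42.2  22.1 102.1  37.9  25.2  35.4] p [ 0.5527 -0.2509  0.1427] f [-1.3 -1.9  4.9] w 0.024 g 58.4
R [[0.7477, -0.3043, 0.5902], [-0.245, -0.9525, -0.1807], [0.6171, -0.0095, -0.7868]]
side straight_muddler [([0.5437, -0.2428, 0.0821], 0.85)]
side hook_right [([0.5569, 0.1872, 0.001], 0.62)]
top straight_muddler [([0.5478, -0.2442, 0.0844], 0.56), ([0.3093, -0.428, -0.003], 0.33)]
top hook_right [([0.5423, -0.2545, 0.269], 0.94)]
```

Call:
move_arm(
  series="0.35 0 -0.45 0 -1;0.7 0 -0.9 0 -1;1.05 0 -1.35 0 -1;1.42 0 -1.81 0 -1;1.42 0 -1.81 0 -1",
)

```text
time_s: 14.38
position: [0.5527, -0.2509, 0.166]
tool_rot: [[0.748, -0.304, 0.59], [-0.245, -0.953, -0.18], [0.617, -0.009, -0.787]]
ft_force: [-0.4, 0.0, -0.6]
grip_width: 0.0239
gripper_force: 58.6
```

```bash
python3 t.py; python3 v.py up1 straight_muddler
```

```text
14.375 [-42.2  20.  100.4  33.5  28.4  40.3] p [ 0.5527 -0.2509  0.166 ] f [-0.4  0.  -0.6] w 0.0239 g 58.6
R [[0.7479, -0.3037, 0.5903], [-0.2445, -0.9527, -0.1804], [0.6171, -0.0094, -0.7868]]
side straight_muddler [([0.5462, -0.2402, 0.1084], 0.74)]
top straight_muddler [([0.5456, -0.2441, 0.1092], 0.64)]
```

Call:
move_arm(
  series="-1.2 -0.15 -0.9 0 -1;-2.5 -0.3 -1.9 0 -1;-4 -0.5 -3.1 0 -1;-5.5 -0.7 -4.3 0 -1;-7 -1 -5.5 0 -1;-8.5 -1.2 -6.6 0 -1;-10 -1.4 -7.8 0 -1;-10 -1.4 -7.8 0 -1",
)

```text
time_s: 15.58
position: [0.4354, -0.1987, 0.1652]
tool_rot: [[0.748, -0.305, 0.589], [-0.246, -0.952, -0.18], [0.616, -0.01, -0.787]]
ft_force: [-0.2, -0.5, -0.1]
grip_width: 0.0241
gripper_force: 58.8
```

```bash
python3 t.py; python3 v.py out1 straight_muddler pocket1 tray; cat > axis.py <<'E'
# fit the axis of a held muddler: project its outline (cylinder radii) for given foot+tilt, compare with masks in both cameras
import sys,cv2,numpy as np
from rig import optics,spotter
from scipy.optimize import least_squares
def axis(name):
    obs=[]
    for c in ("side","top"):
        im=optics.get_image(c); r=spotter.cut_out(name,c)
        if not r: print("no mask",c); continue
        m=np.array(r[0]["pixels"]); ys,xs=np.nonzero(m); P=np.c_[xs,ys].astype(float); mu=P.mean(0)
        w,v=np.linalg.eigh(np.cov((P-mu).T)); d=v[:,1]; t=(P-mu)@d
        obs.append((im,mu,d)); print(c,"px",len(P),"score",round(r[0]["score"],2),"mean",mu.round(1),"dir",d.round(3),"len",round(np.ptp(t),1))
    return obs
def proj(im,X): return cv2.projectPoints(np.atleast_2d(X).astype(float),np.array(im["rvec"]),np.array(im["tvec"]),np.array(im["camera_matrix"]),None)[0][:,0]
def tilt(obs,G):
    # axis through point p (near G) with slopes a,b: image lines must coincide with mask principal axes
    def f(u):
        r=[]
        for im,mu,d in obs:
            n=np.array([-d[1],d[0]])
            for h in (-.06,.06):
                q=proj(im,[G[0]+u[0]+u[2]*h,G[1]+u[1]+u[3]*h,G[2]+h])[0]; r.append(n@(q-mu))
        return r
    u=least_squares(f,[0,0,0,0]).x; print("axis offset mm",(u[:2]*1e3).round(1),"slope deg",np.degrees(u[2:]).round(1))
    return u
if __name__=="__main__":
    from rig import observe
    o=axis(sys.argv[1]); s=observe(); R=np.array(s["tool_rot"]); tilt(o,np.array(s["position"])-.019*R[:,2])
E
python3 axis.py straight_muddler
```

```text
15.575 [-49.6   8.7 118.2  46.3  27.4  21.3] p [ 0.4354 -0.1987  0.1652] f [-0.2 -0.5 -0.1] w 0.0241 g 58.8
R [[0.7482, -0.3046, 0.5894], [-0.2458, -0.9524, -0.1802], [0.6163, -0.01, -0.7875]]
side straight_muddler [([0.4289, -0.1893, 0.1021], 0.65)]
side pocket1 [([0.562, 0.1872, 0.0151], 0.66), ([0.6082, 0.2191, 0.0128], 0.62)]
side tray [([0.559, 0.1845, -0.0017], 0.81), ([0.5867, -0.1516, 0.0841], 0.32)]
top straight_muddler [([0.4304, -0.1923, 0.1083], 0.7)]
top pocket1 [([0.6102, 0.217, 0.0082], 0.65), ([0.5607, 0.1892, 0.0095], 0.6)]
top tray [([0.5607, 0.1906, -0.0028], 0.92)]
side px 379 score 0.85 mean [385.2 202.6] dir [-0.15   0.989] len 63.1
top px 172 score 0.56 mean [406.2 292.4] dir [-0.936  0.352] len 17.4
axis offset mm [0.7 5. ] slope deg [-0.5 -2.4]
```

```bash
python3 - <<'E'
import cv2
a=cv2.imread('pics/side_out1.png')[110:410,220:420]; b=cv2.imread('pics/top_out1.png')[150:450,200:400]
cv2.imwrite('pics/c2.png',cv2.resize(cv2.hconcat([a,b]),None,fx=2,fy=2))
E
```

```text
(no output)
```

View pics/c2.png

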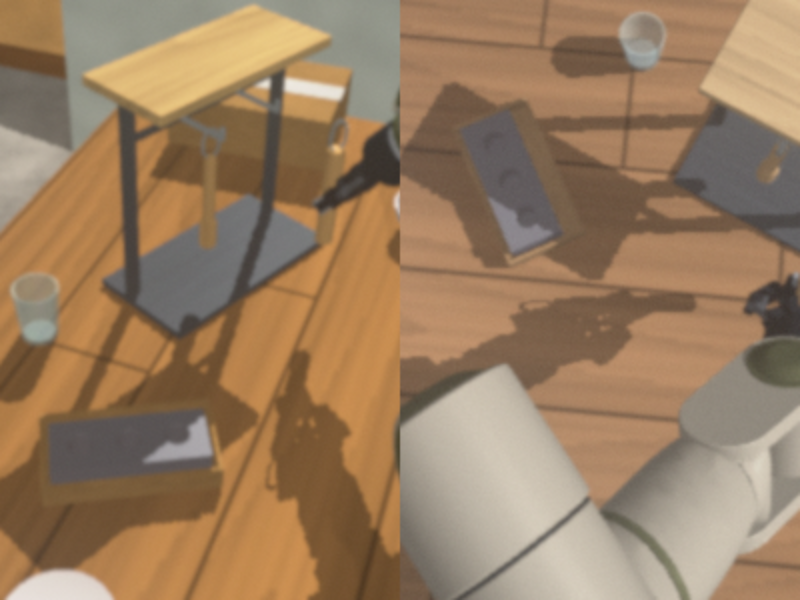

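The straight muddler is held upright off its hook (side crop about 330,190). The three pockets show in the top crop at (495,140), (510,178) and (527,215), and the insert sits toward tray +y. Next I'll measure the insert and carry the muddler over.

```bash
cat > ins.py <<'E'
import cv2,numpy as np
from rig import optics
from axis import proj
def back(im,px,z):
    R=cv2.Rodrigues(np.array(im["rvec"]))[0]; t=np.ravel(im["tvec"]); K=np.array(im["camera_matrix"])
    d=(R.T@np.linalg.inv(K)@np.c_[px,np.ones(len(px))].T).T; C=-R.T@t
    return C+d*((z-C[2])/d[:,2])[:,None]
for c in ("top","side"):
    im=optics.get_image(c); I=im["pixels"]; hsv=cv2.cvtColor(I,cv2.COLOR_BGR2HSV)
    roi=np.zeros(I.shape[:2],np.uint8); cx=np.array([.5605,.1885]); a=np.radians(30.5); e=np.array([[np.cos(a),np.sin(a)],[-np.sin(a),np.cos(a)]])
    box=[[*(cx+sx*.107*e[0]+sy*.057*e[1]),.04] for sx,sy in((-1,-1),(1,-1),(1,1),(-1,1))]
    cv2.fillPoly(roi,[proj(im,box).astype(np.int32)],1)
    m=((hsv[...,1]<70)&(roi>0)).astype(np.uint8); n,l,st,_=cv2.connectedComponentsWithStats(m)
    k=1+np.argmax(st[1:,4]); m=cv2.morphologyEx((l==k).astype(np.uint8),cv2.MORPH_CLOSE,np.ones((7,7)))
    cnt=max(cv2.findContours(m,0,cv2.CHAIN_APPROX_NONE)[0],key=cv2.contourArea)[:,0].astype(float)
    W=back(im,cnt,.047)[:,:2].astype(np.float32); (x,y),(w,h),ang=cv2.minAreaRect(W*1000)
    u=np.array([x,y])/1000-cx; print(c,"centre",round(x,1),round(y,1),"size",round(w,1),round(h,1),"ang",round(ang,1),"along tray x,y mm",(e@u*1000).round(1))
E
python3 ins.py; python3 t.py .617,.223,.165
```

```text
top centre 553.4 195.8 size 198.4 78.1 ang 29.5 along tray x,y mm [-2.4  9.9]
side centre 551.0 202.6 size 191.1 89.8 ang 30.2 along tray x,y mm [-1.1 17. ]
16.275 [-49.6   8.7 118.1  46.3  27.4  21.3] p [ 0.4361 -0.1989  0.1653] f [-0.7  0.8 -1. ] w 0.0244 g 58.8
R [[0.7482, -0.3039, 0.5898], [-0.245, -0.9527, -0.18], [0.6166, -0.0099, -0.7872]]
.617,.223,.165 [  3.18 -45.69   3.1 ]
```

Call:
move_arm(
  series="0 -5 0 0 -1;0.5 -11 0.5 0 -1;1 -17 1 0 -1;1.5 -23 1.5 0 -1;2 -29 2 0 -1;2.5 -35 2.5 0 -1;3 -41 3 0 -1;3.2 -45.7 3.1 0 -1",
)

```text
time_s: 17.27
position: [0.5734, 0.1205, 0.1635]
tool_rot: [[0.747, -0.305, 0.59], [-0.246, -0.952, -0.181], [0.617, -0.01, -0.787]]
ft_force: [1.1, -0.9, -0.4]
grip_width: 0.0241
gripper_force: 58.9
```

Call:
move_arm(
  series="0 0 0 0 -1;0 0 0 0 -1",
)

```text
time_s: 17.52
position: [0.5724, 0.1193, 0.1629]
tool_rot: [[0.749, -0.304, 0.589], [-0.245, -0.953, -0.18], [0.616, -0.009, -0.788]]
ft_force: [-0.1, -0.5, -2.1]
grip_width: 0.0245
gripper_force: 59.2
```

```bash
python3 t.py .617,.223,.165; python3 v.py hov1 straight_muddler; python3 axis.py straight_muddler; python3 - <<'E'
import cv2
a=cv2.imread('pics/side_hov1.png')[230:390,200:360]; b=cv2.imread('pics/top_hov1.png')[150:310,190:350]
cv2.imwrite('pics/c3.png',cv2.resize(cv2.hconcat([a,b]),None,fx=2.5,fy=2.5,interpolation=cv2.INTER_CUBIC))
E
```

```text
17.525 [  6.4  20.4 100.2 -32.1  27.4 138.8] p [0.5724 0.1193 0.1629] f [-0.1 -0.5 -2.1] w 0.0245 g 59.2
R [[0.7491, -0.3035, 0.5888], [-0.2447, -0.9528, -0.1799], [0.6156, -0.0093, -0.788]]
.617,.223,.165 [  0.93 -11.24   0.6 ]
side straight_muddler [([0.5614, 0.1293, 0.1017], 0.85)]
top straight_muddler [([0.5613, -0.2038, 0.0036], 0.51), ([0.5667, 0.1216, 0.1052], 0.5)]
side px 476 score 0.87 mean [293.1 264.5] dir [-0.014  1.   ] len 65.1
top px 181 score 0.71 mean [275.4 222.7] dir [0.332 0.943] len 20.2
axis offset mm [ 1.1 -0.4] slope deg [-1.2 -1.3]
```

View pics/c3.png

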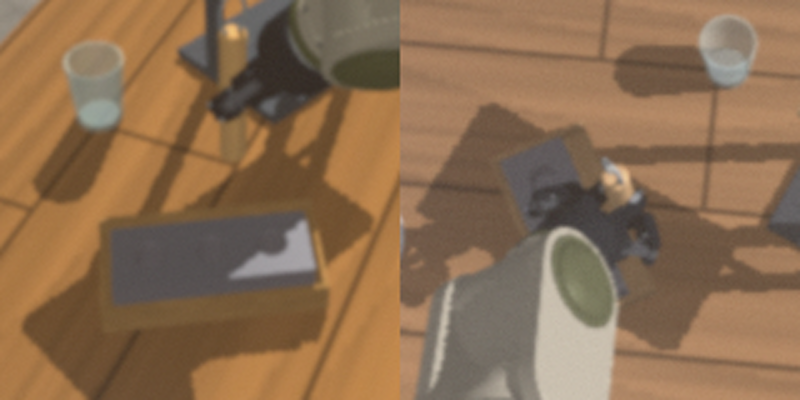

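Call:
move_arm(
  series="0.3 -4 0.2 0 -1;0.6 -8 0.4 0 -1;0.9 -11.2 0.6 0 -1;0.9 -11.2 0.6 0 -1",
)

```text
time_s: 18.42
position: [0.6176, 0.2242, 0.1652]
tool_rot: [[0.748, -0.302, 0.59], [-0.244, -0.953, -0.179], [0.617, -0.01, -0.787]]
ft_force: [-0.3, 0.1, -1.8]
grip_width: 0.0244
gripper_force: 59.3
```

```bash
python3 t.py .617,.223,.165; python3 v.py hov2 straight_muddler; python3 axis.py straight_muddler; python3 - <<'E'
import cv2,numpy as np,sys
sys.path.insert(0,'.')
from rig import observe,optics
from axis import proj
s=observe(); G=np.array(s["position"])-.019*np.array(s["tool_rot"])[:,2]
im=optics.get_image("side"); I=im["pixels"].copy()
big=cv2.resize(I[250:380,210:370],None,fx=5,fy=5,interpolation=cv2.INTER_CUBIC)[:600,:800]
for n,X in dict(p1=[.606,.227,.047],foot=[G[0],G[1],G[2]-.075],p1z=[.6115,.218,.047],p2=[.5555,.197,.047]).items():
    q=proj(im,X)[0]; print(n,q.round(1)); cv2.circle(big,tuple(int(v) for v in (q-[210,250])*5),3,(0,0,255),-1)
cv2.imwrite('pics/c4.png',big)
E
```

```text
18.425 [ 17.5  27.5  86.8 -34.5  37.9 147.7] p [0.6176 0.2242 0.1652] f [-0.3  0.1 -1.8] w 0.0244 g 59.3
R [[0.7484, -0.3021, 0.5904], [-0.2439, -0.9532, -0.1786], [0.6168, -0.0103, -0.7871]]
.617,.223,.165 [-0.03  0.13 -0.  ]
side straight_muddler [([0.611, 0.2363, 0.1055], 0.91)]
top straight_muddler [([0.6122, 0.227, 0.1063], 0.75), ([0.5595, 0.1892, -0.0047], 0.43)]
side px 391 score 0.57 mean [255.4 289.7] dir [0.079 0.997] len 56.0
top px 198 score 0.71 mean [234.9 200.4] dir [0.576 0.818] len 21.9
axis offset mm [ 2.7 -3.1] slope deg [-1.1  0.4]
p1 [259.5 332.3]
foot [258.2 315.1]
p1z [259.1 328.9]
p2 [284.2 329.3]
```

View pics/c4.png

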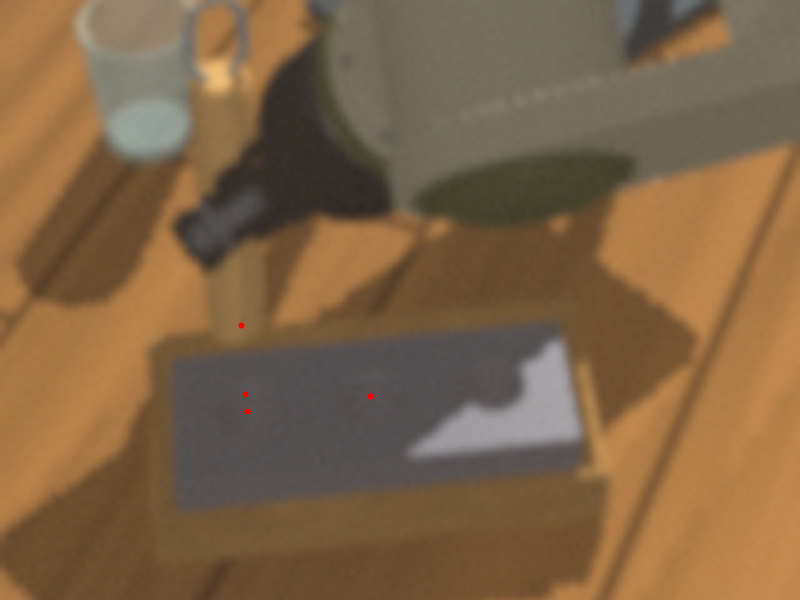

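```bash
cat > holes.py <<'E'
import cv2,numpy as np,itertools
from rig import optics
from axis import proj
def ring(im,c,r,z=.047,n=36):
    t=np.linspace(0,2*np.pi,n,endpoint=False); return proj(im,np.c_[c[0]+r*np.cos(t),c[1]+r*np.sin(t),np.full(n,z)])
for cam,f in (("top","pics/top_out1.png"),("side","pics/side_out1.png")):
    im=optics.get_image(cam); g=np.log(cv2.GaussianBlur(cv2.imread(f,0).astype(np.float32),(0,0),.6)+3)
    S=lambda p: cv2.remap(g,p[:,0].astype(np.float32)[None],p[:,1].astype(np.float32)[None],cv2.INTER_LINEAR)[0]
    for ids in ((58,0,-58),(58,0)):
        best=[]
        for yaw in (29,30,31):
          a=np.radians(yaw); ex=np.array([np.cos(a),np.sin(a)]); ey=np.array([-ex[1],ex[0]])
          for u in np.arange(-8,8.1,1):
            for s in np.arange(-15,18,1):
              c0=np.array([.5605,.1885])+u/1e3*ex+s/1e3*ey
              d=[S(ring(im,c0+k/1e3*ex,.0165))-S(ring(im,c0+k/1e3*ex,.0125)) for k in ids]
              v=np.mean([np.abs(x.mean())/(x.std()+.03) for x in d]); best.append((v,yaw,u,s))
        best.sort(reverse=True); print(cam,ids,[tuple(np.round(b,2)) for b in best[:4]])
im=optics.get_image("top")
b=cv2.imread("pics/top_out1.png")[190:290,215:305]; b=cv2.convertScaleAbs(b,alpha=2.2,beta=-60); cv2.imwrite("pics/c5.png",cv2.resize(b,None,fx=6,fy=6,interpolation=cv2.INTER_CUBIC))
for k in (58,0,-58):
    c=np.array([.5605,.1885])+k/1e3*np.array([.866,.5])+.010*np.array([-.5,.866]); print(k,((proj(im,[*c,.047])[0]-[215,190])*6).round(0))
E
python3 holes.py
```

```text
top (58, 0, -58) [(np.float64(0.64), np.float64(30.0), np.float64(1.0), np.float64(10.0)), (np.float64(0.64), np.float64(30.0), np.float64(2.0), np.float64(10.0)), (np.float64(0.64), np.float64(29.0), np.float64(1.0), np.float64(10.0)), (np.float64(0.64), np.float64(29.0), np.float64(1.0), np.float64(9.0))]
top (58, 0) [(np.float64(0.49), np.float64(30.0), np.float64(3.0), np.float64(10.0)), (np.float64(0.49), np.float64(29.0), np.float64(3.0), np.float64(11.0)), (np.float64(0.48), np.float64(29.0), np.float64(3.0), np.float64(10.0)), (np.float64(0.48), np.float64(29.0), np.float64(2.0), np.float64(11.0))]
side (58, 0, -58) [(np.float64(0.39), np.float64(29.0), np.float64(-3.0), np.float64(7.0)), (np.float64(0.39), np.float64(29.0), np.float64(-2.0), np.float64(7.0)), (np.float64(0.39), np.float64(29.0), np.float64(-3.0), np.float64(8.0)), (np.float64(0.39), np.float64(29.0), np.float64(-2.0), np.float64(6.0))]
side (58, 0) [(np.float64(0.23), np.float64(29.0), np.float64(-3.0), np.float64(5.0)), (np.float64(0.23), np.float64(29.0), np.float64(-2.0), np.float64(5.0)), (np.float64(0.23), np.float64(30.0), np.float64(-3.0), np.float64(4.0)), (np.float64(0.23), np.float64(30.0), np.float64(-3.0), np.float64(5.0))]
58 [188. 186.]
0 [236. 297.]
-58 [286. 409.]
```

View pics/c5.png

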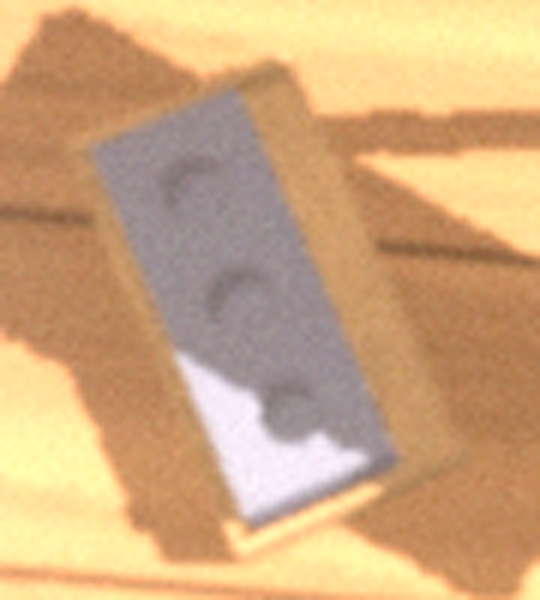

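```bash
python3 t.py .6131,.2217,.1202 .6131,.2217,.1102
```

```text
19.025 [ 17.4  27.4  87.  -34.5  37.9 147.7] p [0.6171 0.2225 0.1654] f [ 0.2 -0.1 -1.5] w 0.0244 g 59.3
R [[0.7482, -0.3042, 0.5897], [-0.2453, -0.9526, -0.1801], [0.6165, -0.0099, -0.7873]]
.6131,.2217,.1202 [-3.07  0.24  3.34]
.6131,.2217,.1102 [-3.68  0.25  4.12]
```

Call:
move_arm(
  series="-1 0.1 1.1 0 -1;-2 0.2 2.2 0 -1;-3.1 0.24 3.3 0 -1;-3.4 0.24 3.75 0 -1;-3.68 0.25 4.12 0 -1;-3.68 0.25 4.12 0 -1",
)

```text
time_s: 19.77
position: [0.6132, 0.2219, 0.1101]
tool_rot: [[0.748, -0.304, 0.59], [-0.245, -0.953, -0.18], [0.616, -0.01, -0.787]]
ft_force: [-0.6, 0.5, -0.8]
grip_width: 0.0246
gripper_force: 59.3
```

```bash
python3 t.py .6131,.2217,.1002; python3 v.py low1 straight_muddler; python3 - <<'E'
import cv2
a=cv2.imread('pics/side_low1.png')[270:390,220:350]
cv2.imwrite('pics/c6.png',cv2.resize(cv2.convertScaleAbs(a,alpha=1.8,beta=-40),None,fx=5,fy=5,interpolation=cv2.INTER_CUBIC))
E
```

```text
19.775 [ 17.5  31.4  91.1 -41.8  31.6 156.5] p [0.6132 0.2219 0.1101] f [-0.6  0.5 -0.8] w 0.0246 g 59.3
R [[0.7483, -0.304, 0.5897], [-0.2451, -0.9526, -0.18], [0.6165, -0.0099, -0.7873]]
.6131,.2217,.1002 [-0.61  0.03  0.78]
side straight_muddler [([0.6059, 0.2329, 0.0484], 0.84)]
top straight_muddler [([0.6077, 0.2292, 0.0539], 0.65)]
```

View pics/c6.png

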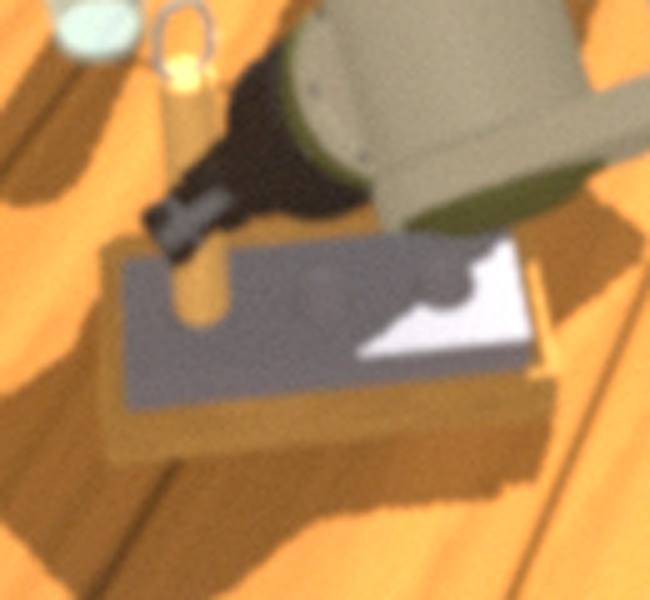

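```bash
python3 - <<'E'
import numpy as np
from scipy.spatial.transform import Rotation as Ro
from rig import observe
s=observe(); q=np.array(s["q"]); R=Ro.from_matrix(s["tool_rot"])
f=lambda q:Ro.from_euler('ZYZYZ',[q[0],q[1]+q[2],q[3],q[4],q[5]],degrees=True)
print("const",(f(q).inv()*R).as_euler('ZYZ',degrees=True).round(2))
c=f(q).inv()*R
for S in (122.5,125,127,128,129,130,132):
  for q1 in (17.5,):
    w=(Ro.from_euler('ZY',[q1,S],degrees=True).inv()*R*c.inv()).as_euler('ZYZ',degrees=True); print(S,q1,w.round(1))
for q1,S in ((49.6-99.2,8.7+118.1),(6.4,120.6)):
    w=(Ro.from_euler('ZY',[q1,S],degrees=True).inv()*R*c.inv()).as_euler('ZYZ',degrees=True); print(S,q1,w.round(1))
E
```

```text
Traceback (most recent call last):
  File "scipy/spatial/transform/_rotation.pyx", line 1413, in scipy.spatial.transform._rotation.Rotation.from_euler
ValueError: Expected axis specification to be a non-empty string of upto 3 characters, got ZYZYZ
```

```bash
cat > w.py <<'E'
import numpy as np
from scipy.spatial.transform import Rotation as Ro
from rig import observe
s=observe(); q=np.array(s["q"]); R=Ro.from_matrix(s["tool_rot"])
E=lambda a,v:Ro.from_euler(a,v,degrees=True)
c=(E('ZY',[q[0],q[1]+q[2]])*E('ZYZ',q[3:])).inv()*R
print("const",c.as_matrix().round(2).tolist())
def w(q1,S): return (E('ZY',[q1,S]).inv()*R*c.inv()).as_euler('ZYZ',degrees=True).round(1)
if __name__=="__main__":
  for q1,S in ((-49.6,126.8),(6.4,120.6),(17.5,114.4),(17.5,126),(17.5,127),(17.5,128),(17.5,129),(17.5,131)): print(q1,S,w(q1,S))
E
python3 w.py
```

```text
const [[-0.0, -1.0, 0.0], [1.0, -0.0, -0.0], [0.0, 0.0, 1.0]]
-49.6 126.8 [46.2 27.5 21.4]
6.4 120.6 [-32.2  27.3 138.9]
17.5 114.4 [-34.6  37.9 147.8]
17.5 126 [-46.   29.  161.4]
17.5 127 [-47.3  28.4 162.9]
17.5 128 [-48.7  27.7 164.5]
17.5 129 [-50.2  27.  166.2]
17.5 131 [-53.3  25.8 169.7]
```

Call:
move_arm(
  series="0.06 0.24 0.05 -1.5 -1;0.06 0.24 0.05 -3 -1;0.06 0.24 0.05 -3 -1",
)

```text
time_s: 20.35
position: [0.6132, 0.2193, 0.1102]
tool_rot: [[0.763, -0.264, 0.59], [-0.194, -0.964, -0.18], [0.616, 0.023, -0.787]]
ft_force: [0.2, 0.5, -0.5]
grip_width: 0.0244
gripper_force: 59.3
```

```bash
python3 t.py; python3 v.py low2 straight_muddler; python3 axis.py straight_muddler;  python3 - <<'E'
import cv2,numpy as np
from rig import optics,observe
from axis import proj
im=optics.get_image("side"); g=cv2.cvtColor(im["pixels"],cv2.COLOR_BGR2GRAY)
a=im["pixels"][300:360,240:325]; a=cv2.convertScaleAbs(a,alpha=3,beta=-130); a=cv2.resize(a,None,fx=9,fy=9,interpolation=cv2.INTER_CUBIC)
for x,y in ((.606,.2257),(.5558,.1967),(.5056,.1677)):
    t=np.linspace(0,6.28,60); p=proj(im,np.c_[x+.0145*np.cos(t),y+.0145*np.sin(t),np.full(60,.047)])
    cv2.polylines(a,[((p-[240,300])*9).astype(np.int32)],True,(0,0,255),1)
cv2.imwrite('pics/c7.png',a)
E
```

```text
20.35 [ 17.2  31.3  91.3 -41.8  31.3 153.3] p [0.6132 0.2193 0.1102] f [ 0.2  0.5 -0.5] w 0.0244 g 59.3
R [[0.7632, -0.264, 0.5898], [-0.1945, -0.9642, -0.18], [0.6162, 0.0227, -0.7872]]
side straight_muddler [([0.6052, 0.2269, 0.0495], 0.88)]
top straight_muddler [([0.6057, 0.2218, 0.0507], 0.56)]
side px 336 score 0.77 mean [258.4 304.1] dir [0.115 0.993] len 61.6
top px 142 score 0.46 mean [239.6 209. ] dir [0.551 0.834] len 18.0
axis offset mm [ 2.5 -0.9] slope deg [0.5 0.8]
```

View pics/c7.png

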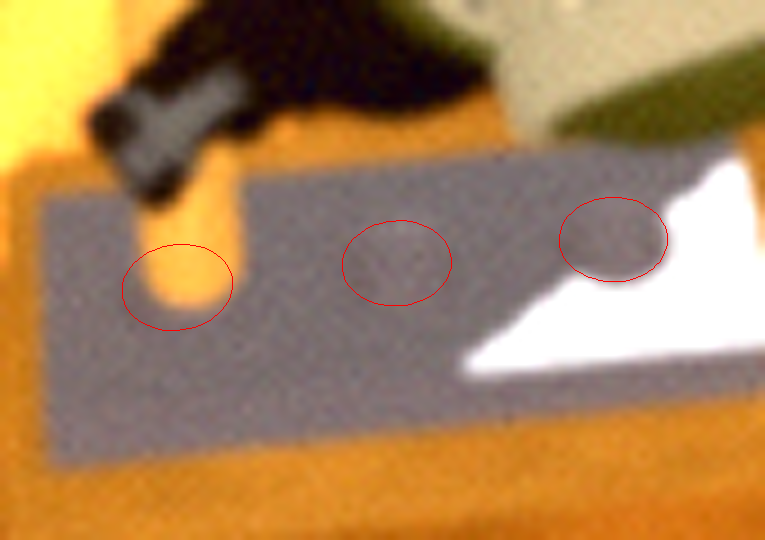

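Call:
move_arm(
  series="0.06 -0.33 0.03 0 -1;-0.13 -0.34 0.27 0 -1;-0.31 -0.34 0.5 0 -1;-0.43 -0.35 0.66 0 -1;-0.43 -0.35 0.66 0 -1",
)

```text
time_s: 21.42
position: [0.6146, 0.2223, 0.102]
tool_rot: [[0.763, -0.264, 0.589], [-0.195, -0.964, -0.18], [0.616, 0.023, -0.788]]
ft_force: [-0.0, -0.5, -1.2]
grip_width: 0.0245
gripper_force: 59.3
```

Call:
move_arm(
  series="-0.12 0 0.16 0 -1;-0.25 -0.01 0.32 0 -1;-0.37 -0.01 0.48 0 -1;-0.37 -0.01 0.48 0 -1",
)

```text
time_s: 21.92
position: [0.6147, 0.2223, 0.0959]
tool_rot: [[0.763, -0.264, 0.589], [-0.195, -0.964, -0.18], [0.616, 0.023, -0.787]]
ft_force: [0.1, 0.5, -2.2]
grip_width: 0.0242
gripper_force: 59.3
```

Call:
move_arm(
  series="-0.2 -0.01 0.25 0 -1;-0.4 -0.02 0.5 0 -1;-0.6 -0.02 0.77 0 -1;-0.8 -0.03 1.02 0 -1;-0.8 -0.03 1.02 0 -1",
)

```text
time_s: 22.55
position: [0.6146, 0.2223, 0.0828]
tool_rot: [[0.763, -0.264, 0.589], [-0.195, -0.964, -0.18], [0.616, 0.023, -0.788]]
ft_force: [-0.4, -0.2, -1.3]
grip_width: 0.0245
gripper_force: 59.3
```

```bash
python3 t.py; python3 v.py ins1 straight_muddler
```

```text
22.55 [ 17.5  33.9  92.2 -46.1  29.  158.5] p [0.6146 0.2223 0.0828] f [-0.4 -0.2 -1.3] w 0.0245 g 59.3
R [[0.7635, -0.2643, 0.5893], [-0.1948, -0.9642, -0.1802], [0.6158, 0.0228, -0.7876]]
side straight_muddler [([0.6085, 0.2275, 0.0236], 0.72)]
top straight_muddler [([0.6081, 0.2277, 0.0217], 0.68)]
```

Call:
move_arm(
  series="-0.18 -0.01 0.24 0 -1;-0.37 -0.01 0.47 0 -1;-0.5 -0.01 0.63 0 -1;-0.5 -0.01 0.63 0 -1",
)

```text
time_s: 23.25
position: [0.6146, 0.2223, 0.0749]
tool_rot: [[0.763, -0.264, 0.589], [-0.195, -0.964, -0.18], [0.616, 0.023, -0.787]]
ft_force: [0.5, 0.0, -1.1]
grip_width: 0.0243
gripper_force: 59.3
```

Call:
move_arm(
  series="-0.06 0 0.08 0 -1;-0.12 0 0.16 0 -1;-0.12 0 0.16 0 -1",
)

```text
time_s: 23.62
position: [0.6147, 0.2223, 0.0731]
tool_rot: [[0.763, -0.264, 0.59], [-0.195, -0.964, -0.18], [0.616, 0.022, -0.787]]
ft_force: [-0.3, -0.2, -1.8]
grip_width: 0.0248
gripper_force: 59.3
```

Foot is around 13 mm; I'll step down 1 mm at a time until the floor is felt.

Call:
move_arm(
  series="-0.06 0 0.08 0 -1;-0.06 0 0.08 0 -1",
)

```text
time_s: 23.88
position: [0.6148, 0.2223, 0.0722]
tool_rot: [[0.763, -0.264, 0.59], [-0.195, -0.964, -0.18], [0.616, 0.022, -0.787]]
ft_force: [0.9, -0.1, -0.9]
grip_width: 0.0246
gripper_force: 59.4
```

Call:
move_arm(
  series="-0.06 0 0.08 0 -1;-0.06 0 0.08 0 -1",
)

```text
time_s: 24.12
position: [0.6151, 0.2222, 0.0722]
tool_rot: [[0.762, -0.264, 0.591], [-0.195, -0.964, -0.18], [0.617, 0.022, -0.786]]
ft_force: [-2.6, -0.3, 5.6]
grip_width: 0.0244
gripper_force: 59.8
```

Call:
move_arm(
  series="0 0 0 0 -0.2;0 0 0 0 0.2;0 0 0 0 0.2;0 0 -2 0 0.4;0 0 -6 0 0.6;0 0 -10 0 1;0 0 -15 0 1;0 0 -19 0 1",
)

```text
time_s: 25.12
position: [0.5008, 0.2569, 0.2232]
tool_rot: [[0.763, -0.263, 0.591], [-0.195, -0.964, -0.178], [0.617, 0.021, -0.787]]
ft_force: [0.9, -0.8, -0.1]
grip_width: 0.0854
gripper_force: 0.0
```

```bash
python3 t.py; python3 v.py rel1 straight_muddler waisted_muddler hook_left; python3 axis.py straight_muddler
```

```text
25.125 [ 26.2  16.6  93.8 -36.   45.8 151.2] p [0.5008 0.2569 0.2232] f [ 0.9 -0.8 -0.1] w 0.0854 g 0.0
R [[0.7626, -0.2634, 0.5908], [-0.1949, -0.9645, -0.1784], [0.6168, 0.0209, -0.7869]]
side straight_muddler [([0.6029, 0.2319, 0.0124], 0.85)]
side waisted_muddler [([0.5892, -0.1504, 0.0841], 0.93)]
side hook_left [([0.5846, -0.1508, 0.2727], 0.85)]
top straight_muddler []
top waisted_muddler [([0.5626, -0.2031, 0.0028], 0.73)]
top hook_left [([0.5862, -0.1536, 0.2676], 0.91)]
side px 524 score 0.94 mean [258.3 312.2] dir [0.086 0.996] len 54.2
top px 190 score 0.79 mean [242.9 215.1] dir [0.502 0.865] len 22.5
axis offset mm [114.  -36.9] slope deg [ 0.1 -0.9]
```

Straight muddler is home (floor felt, upright, released). For the waisted one I'll use the opposite half-turn of the wrist to keep joint 6 away from its limit, and rotate on the way back.

Call:
move_arm(
  series="3.1 0.1 -4 -10 1;6.2 0.2 -7.9 -20.5 1;6.2 0.2 -7.9 -31 1;6.2 0.2 -7.9 -41.5 1;6.2 0.2 -7.9 -52 1;6.2 0.2 -7.9 -62.5 1;6.2 0.2 -7.9 -73 1;6.2 0.2 -7.9 -83.5 1",
)

```text
time_s: 26.72
position: [0.503, 0.2565, 0.3209]
tool_rot: [[0.345, 0.731, 0.589], [0.938, -0.297, -0.18], [0.043, 0.615, -0.788]]
ft_force: [0.4, -1.6, 0.1]
grip_width: 0.085
gripper_force: 0.0
```

Call:
move_arm(
  series="0 0 0 -10 1;0 0 0 -20.5 1;0 0 0 -31 1;0 0 0 -41.5 1;0 0 0 -52 1;0 0 0 -62.5 1;0 0 0 -73 1;0 0 0 -83.5 1",
)

```text
time_s: 27.72
position: [0.5029, 0.2565, 0.3208]
tool_rot: [[-0.687, 0.425, 0.589], [0.401, 0.898, -0.18], [-0.606, 0.113, -0.788]]
ft_force: [0.8, 0.6, -0.2]
grip_width: 0.0854
gripper_force: 0.0
```

```bash
cat >> t.py <<'E'
print("turn to level y with x_z<0:",np.degrees(np.arctan2(R[2,1],R[2,0])).round(1))
E
python3 t.py .43,-.10,.33 .5086,-.1274,.261 .5972,-.1544,.143
```

```text
27.725 [ 26.1  11.6  83.3 -29.4  59.  -26.8] p [0.5029 0.2565 0.3208] f [ 0.8  0.6 -0.2] w 0.0854 g 0.0
R [[-0.6869, 0.4253, 0.5893], [0.4013, 0.898, -0.1803], [-0.6059, 0.1126, -0.7876]]
.43,-.10,.33 [ -9.85 -35.02   1.41]
.5086,-.1274,.261 [-12.17 -34.91  11.97]
.5972,-.1544,.143 [-12.19 -34.9   26.97]
turn to level y with x_z<0: 169.5
```

Call:
move_arm(
  series="-1.6 -5.8 0.2 -5 1;-3.2 -11.6 0.4 -10.5 1;-4.8 -17.4 0.6 -10.5 1;-6.4 -23.2 0.8 -10.5 1;-8 -29 1.1 -10.5 1;-9.8 -35 1.4 -10.5 1;-9.8 -35 1.4 -10.5 1;-11 -35 6 -10.5 1",
)

```text
time_s: 28.72
position: [0.4632, -0.1148, 0.3018]
tool_rot: [[-0.747, 0.302, 0.593], [0.238, 0.953, -0.186], [-0.621, 0.003, -0.784]]
ft_force: [1.7, -1.2, -0.1]
grip_width: 0.0855
gripper_force: 0.0
```

```bash
python3 t.py .5086,-.1274,.261 .5972,-.1544,.143
```

```text
28.725 [ -33.9   -3.5  103.5   14.8   43.7 -113.7] p [ 0.4632 -0.1148  0.3018] f [ 1.7 -1.2 -0.1] w 0.0855 g 0.0
R [[-0.7466, 0.3018, 0.5929], [0.238, 0.9534, -0.1855], [-0.6213, 0.0026, -0.7836]]
.5086,-.1274,.261 [-1.16  0.16  6.13]
.5972,-.1544,.143 [-1.08  0.22 21.13]
turn to level y with x_z<0: 179.8
```

Call:
move_arm(
  series="-1.1 0.2 3 0 1;-1.1 0.2 6 0 1;-1.1 0.2 10 0 1;-1.1 0.2 13 0 1;-1.1 0.2 13 0 1",
)

```text
time_s: 29.35
position: [0.5488, -0.1365, 0.2021]
tool_rot: [[-0.753, 0.297, 0.587], [0.238, 0.955, -0.178], [-0.613, 0.005, -0.79]]
ft_force: [-0.9, -0.0, 0.2]
grip_width: 0.0855
gripper_force: 0.0
```

```bash
python3 t.py .5972,-.1544,.143; python3 v.py in2 waisted_muddler hook_left
```

```text
29.35 [ -29.6   13.1  103.2   16.9   27.6 -114.6] p [ 0.5488 -0.1365  0.2021] f [-0.9 -0.   0.2] w 0.0855 g 0.0
R [[-0.7531, 0.2974, 0.5869], [0.2379, 0.9547, -0.1784], [-0.6134, 0.0053, -0.7897]]
.5972,-.1544,.143 [-0.45 -0.3   7.83]
turn to level y with x_z<0: 179.5
side waisted_muddler [([0.5848, -0.1513, 0.0831], 0.56)]
side hook_left [([0.5848, -0.1515, 0.2723], 0.76), ([0.5588, 0.1865, -0.001], 0.51)]
top waisted_muddler [([0.5841, -0.1523, 0.081], 0.72)]
top hook_left [([0.5875, -0.1546, 0.27], 0.68)]
```

Call:
move_arm(
  series="-0.45 -0.3 3 0 1;-0.45 -0.3 6 0 1;-0.45 -0.3 7.8 0 1;-0.45 -0.3 7.8 0 1",
)

```text
time_s: 30.15
position: [0.5972, -0.1545, 0.1451]
tool_rot: [[-0.751, 0.297, 0.589], [0.237, 0.955, -0.18], [-0.616, 0.005, -0.788]]
ft_force: [-0.1, 0.7, -0.5]
grip_width: 0.0856
gripper_force: 0.0
```

Call:
move_arm(
  series="0 0 0 0 0.2;0 0 0 0 -0.3;0 0 0 0 -0.6;0 0 0 0 -0.8;0 0 0 0 -1;0 0 0 0 -1;0 0 0 0 -1",
  force=20,
)

```text
time_s: 31.02
position: [0.5974, -0.1545, 0.1457]
tool_rot: [[-0.751, 0.297, 0.59], [0.236, 0.955, -0.18], [-0.617, 0.004, -0.787]]
ft_force: [1.1, 1.9, 3.5]
grip_width: 0.0173
gripper_force: 20.8
```

Call:
move_arm(
  series="0 0 0 0 -1;0 0 0 0 -1",
  force=60,
)

```text
time_s: 31.28
position: [0.5974, -0.1545, 0.1458]
tool_rot: [[-0.75, 0.297, 0.59], [0.236, 0.955, -0.18], [-0.617, 0.004, -0.787]]
ft_force: [0.1, 1.2, 3.5]
grip_width: 0.0167
gripper_force: 58.4
```

```bash
python3 t.py; python3 v.py gr2 waisted_muddler; python3 axis.py waisted_muddler
```

```text
31.275 [ -28.5   22.5  100.6   20.5   20.5 -118. ] p [ 0.5974 -0.1545  0.1458] f [0.1 1.2 3.5] w 0.0167 g 58.4
R [[-0.7505, 0.2973, 0.5903], [0.2364, 0.9548, -0.1803], [-0.6172, 0.0043, -0.7868]]
turn to level y with x_z<0: 179.6
side waisted_muddler [([0.5873, -0.1531, 0.0831], 0.6)]
top waisted_muddler [([0.5861, -0.1546, 0.0795], 0.51)]
side px 241 score 0.78 mean [324.3 211.1] dir [-0.011  1.   ] len 59.0
top px 35 score 0.43 mean [386.1 229.9] dir [-0.155  0.988] len 7.2
axis offset mm [-0.6  1.2] slope deg [-1.1  5.9]
```

Call:
move_arm(
  series="-0.35 0 -0.45 0 -1;-0.7 0 -0.9 0 -1;-1.05 0 -1.35 0 -1;-1.42 0 -1.81 0 -1;-1.42 0 -1.81 0 -1",
)

```text
time_s: 32.3
position: [0.5974, -0.1547, 0.1691]
tool_rot: [[-0.75, 0.297, 0.59], [0.237, 0.955, -0.18], [-0.617, 0.004, -0.787]]
ft_force: [-0.3, 0.4, -1.1]
grip_width: 0.0165
gripper_force: 58.4
```

```bash
python3 t.py .5060,-.1136,.168 ; python3 v.py up2 waisted_muddler
```

```text
32.3 [ -28.5   20.5   98.9   17.6   24.1 -114.8] p [ 0.5974 -0.1547  0.1691] f [-0.3  0.4 -1.1] w 0.0165 g 58.4
R [[-0.7503, 0.2974, 0.5904], [0.2365, 0.9547, -0.1804], [-0.6173, 0.0043, -0.7867]]
.5060,-.1136,.168 [ 7.9   1.2  -6.05]
turn to level y with x_z<0: 179.6
side waisted_muddler [([0.5886, -0.1493, 0.1068], 0.86), ([0.5266, 0.4406, -0.0016], 0.55)]
top waisted_muddler [([0.5868, -0.1521, 0.1024], 0.64)]
```

Call:
move_arm(
  series="1.1 0.15 -0.85 0 -1;2.2 0.3 -1.7 0 -1;3.5 0.5 -2.7 0 -1;4.8 0.7 -3.75 0 -1;6.3 0.95 -4.9 0 -1;7.85 1.2 -6.13 0 -1;7.85 1.2 -6.13 0 -1",
)

```text
time_s: 33.38
position: [0.5043, -0.1127, 0.1684]
tool_rot: [[-0.751, 0.297, 0.589], [0.237, 0.955, -0.18], [-0.616, 0.005, -0.788]]
ft_force: [-0.3, 0.6, -2.5]
grip_width: 0.0166
gripper_force: 58.6
```

```bash
python3 t.py .4700,-.09,.17 .55,.10,.185 .5649,.1932,.175; python3 v.py out2 waisted_muddler straight_muddler; python3 axis.py waisted_muddler
```

```text
33.375 [ -29.8   11.8  113.    24.2   19.5 -122.7] p [ 0.5043 -0.1127  0.1684] f [-0.3  0.6 -2.5] w 0.0166 g 58.6
R [[-0.7511, 0.2974, 0.5894], [0.2369, 0.9548, -0.1797], [-0.6162, 0.0046, -0.7876]]
.4700,-.09,.17 [ 3.02  1.14 -2.56]
.55,.10,.185 [ 0.59 21.67 -2.44]
.5649,.1932,.175 [ 2.29 31.01 -2.45]
turn to level y with x_z<0: 179.6
side waisted_muddler [([0.4919, -0.1095, 0.1078], 0.54)]
side straight_muddler [([0.6059, 0.227, 0.0117], 0.6)]
top waisted_muddler [([0.492, -0.1085, 0.1051], 0.55)]
top straight_muddler [([0.6102, 0.2248, 0.0143], 0.52)]
side px 284 score 0.72 mean [351.1 221.4] dir [-0.074  0.997] len 61.4
top px 118 score 0.49 mean [370.3 259.9] dir [-0.488  0.873] len 16.5
axis offset mm [-0.1  0.6] slope deg [0.  0.6]
```

Call:
move_arm(
  series="-0.6 4 -1.6 0 -1;-0.6 9 -2.5 0 -1;-0.4 14.5 -3 0 -1;-0.2 20 -3.3 0 -1;0.3 25 -3.5 0 -1;1 29 -3.4 0 -1;1.5 31 -3.2 0 -1;1.5 31 -3.2 0 -1",
)

```text
time_s: 34.88
position: [0.5677, 0.1932, 0.1849]
tool_rot: [[-0.752, 0.295, 0.589], [0.235, 0.955, -0.179], [-0.616, 0.004, -0.788]]
ft_force: [0.1, 0.8, -1.8]
grip_width: 0.0163
gripper_force: 58.9
```

Call:
move_arm(
  series="0 0 0 0 -1;0 0 0 0 -1",
)

```text
time_s: 35.12
position: [0.5678, 0.1907, 0.186]
tool_rot: [[-0.75, 0.299, 0.59], [0.238, 0.954, -0.181], [-0.617, 0.005, -0.787]]
ft_force: [0.4, -0.1, -0.6]
grip_width: 0.0166
gripper_force: 58.9
```

```bash
python3 t.py .5677,.1936,.135; python3 v.py hov3 waisted_muddler; python3 axis.py waisted_muddler
```

```text
35.125 [ 15.5  20.9  94.5 -34.2  36.2 -34.2] p [0.5678 0.1907 0.186 ] f [ 0.4 -0.1 -0.6] w 0.0166 g 58.9
R [[-0.7504, 0.2988, 0.5896], [0.2379, 0.9543, -0.1808], [-0.6167, 0.0046, -0.7872]]
.5677,.1936,.135 [3.22 0.25 3.95]
turn to level y with x_z<0: 179.6
side waisted_muddler [([0.5627, 0.1858, 0.0148], 0.6), ([0.5543, 0.1941, 0.1234], 0.58)]
top waisted_muddler [([0.5578, 0.1927, 0.1216], 0.54), ([0.61, 0.2251, 0.0134], 0.23)]
side px 395 score 0.6 mean [281.8 281.2] dir [0.058 0.998] len 68.9
no mask top
axis offset mm [ 0.3 -0. ] slope deg [0.5 0.2]
```

Call:
move_arm(
  series="1 0.1 1.2 0 -1;2 0.2 2.4 0 -1;3.2 0.25 3.95 0 -1;3.8 0.25 4.75 0 -1;4.45 0.25 5.53 0 -1;4.45 0.25 5.53 0 -1",
)

```text
time_s: 36.28
position: [0.5677, 0.1947, 0.1144]
tool_rot: [[-0.751, 0.297, 0.589], [0.236, 0.955, -0.18], [-0.616, 0.004, -0.788]]
ft_force: [-0.4, 0.3, -1.0]
grip_width: 0.0164
gripper_force: 58.9
```

```bash
python3 t.py .5677,.1936,.115; python3 v.py low3 waisted_muddler; python3 axis.py waisted_muddler;  python3 - <<'E'
import cv2,numpy as np
from rig import optics,observe
from axis import proj
im=optics.get_image("side")
a=im["pixels"][285:360,240:325]; a=cv2.convertScaleAbs(a,alpha=2.5,beta=-100); a=cv2.resize(a,None,fx=8,fy=8,interpolation=cv2.INTER_CUBIC)
s=observe(); G=np.array(s["position"])-.019*np.array(s["tool_rot"])[:,2]; fz=s["position"][2]-.063
for (x,y,z,r,col) in ((.556,.197,.047,.0145,(0,0,255)),(.5056,.1677,.047,.0145,(0,0,255)),(G[0],G[1],fz,.0105,(255,0,0))):
    t=np.linspace(0,6.28,60); p=proj(im,np.c_[x+r*np.cos(t),y+r*np.sin(t),np.full(60,z)])
    cv2.polylines(a,[((p-[240,285])*8).astype(np.int32)],True,col,1)
cv2.imwrite('pics/c8.png',a)
E
```

```text
36.275 [ 16.   27.1  99.2 -45.6  28.  -20.5] p [0.5677 0.1947 0.1144] f [-0.4  0.3 -1. ] w 0.0164 g 58.9
R [[-0.7514, 0.2973, 0.5891], [0.2365, 0.9548, -0.1802], [-0.616, 0.0039, -0.7877]]
.5677,.1936,.115 [-0.07 -0.1  -0.03]
turn to level y with x_z<0: 179.6
side waisted_muddler [([0.5564, 0.197, 0.051], 0.68), ([0.5655, -0.1999, -0.0001], 0.25)]
top waisted_muddler [([0.5582, 0.199, 0.0515], 0.46), ([0.6077, 0.2248, 0.0148], 0.35)]
side px 415 score 0.71 mean [282.2 301.2] dir [0.046 0.999] len 65.2
no mask top
axis offset mm [-0.1 -0. ] slope deg [0. 0.]
```

View pics/c8.png

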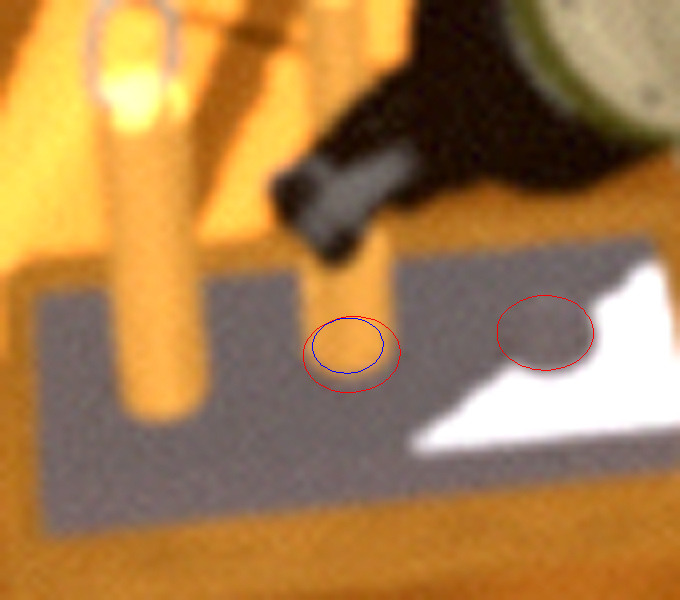

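The foot (blue) lies well inside the predicted rim of pocket 2 (red, about 352,355), and pocket 3's rim matches the picture. Lowering.

Call:
move_arm(
  series="0.12 -0.1 0.16 0 -1;0.25 -0.1 0.32 0 -1;0.37 -0.1 0.47 0 -1;0.55 -0.1 0.7 0 -1;0.55 -0.1 0.7 0 -1",
)

```text
time_s: 37.35
position: [0.5673, 0.1938, 0.1055]
tool_rot: [[-0.751, 0.297, 0.589], [0.237, 0.955, -0.18], [-0.616, 0.004, -0.788]]
ft_force: [-0.3, 0.3, -1.4]
grip_width: 0.0168
gripper_force: 58.9
```

```bash
python3 t.py
```

```text
37.35 [ 15.9  27.9  99.9 -47.6  26.9 -18.3] p [0.5673 0.1938 0.1055] f [-0.3  0.3 -1.4] w 0.0168 g 58.9
R [[-0.7512, 0.2974, 0.5893], [0.2367, 0.9547, -0.1801], [-0.6162, 0.0042, -0.7876]]
turn to level y with x_z<0: 179.6
```

Call:
move_arm(
  series="0.18 0 0.23 0 -1;0.36 0 0.47 0 -1;0.55 0 0.7 0 -1;0.55 0 0.7 0 -1",
)

```text
time_s: 37.85
position: [0.5673, 0.1938, 0.0966]
tool_rot: [[-0.751, 0.297, 0.589], [0.237, 0.955, -0.18], [-0.616, 0.004, -0.788]]
ft_force: [-0.6, 0.2, -1.8]
grip_width: 0.0165
gripper_force: 58.9
```

Call:
move_arm(
  series="0.18 0 0.23 0 -1;0.36 0 0.47 0 -1;0.55 0 0.7 0 -1;0.74 0 0.94 0 -1;0.86 0 1.1 0 -1;0.86 0 1.1 0 -1",
)

```text
time_s: 38.6
position: [0.5674, 0.1939, 0.0828]
tool_rot: [[-0.751, 0.297, 0.59], [0.237, 0.955, -0.18], [-0.616, 0.004, -0.787]]
ft_force: [0.1, 0.1, -0.7]
grip_width: 0.0163
gripper_force: 59.0
```

Call:
move_arm(
  series="0.12 0 0.16 0 -1;0.25 0 0.32 0 -1;0.37 0 0.47 0 -1;0.37 0 0.47 0 -1",
)

```text
time_s: 39.1
position: [0.5674, 0.194, 0.0768]
tool_rot: [[-0.751, 0.297, 0.59], [0.237, 0.955, -0.18], [-0.616, 0.004, -0.787]]
ft_force: [0.9, 0.5, -1.8]
grip_width: 0.0162
gripper_force: 59.0
```

Call:
move_arm(
  series="0.06 0 0.08 0 -1;0.06 0 0.08 0 -1",
)

```text
time_s: 39.35
position: [0.5675, 0.194, 0.076]
tool_rot: [[-0.751, 0.297, 0.59], [0.237, 0.955, -0.18], [-0.617, 0.004, -0.787]]
ft_force: [0.1, 0.2, -1.5]
grip_width: 0.0164
gripper_force: 59.0
```

Call:
move_arm(
  series="0.06 0 0.08 0 -1;0.06 0 0.08 0 -1",
)

```text
time_s: 39.6
position: [0.5677, 0.194, 0.0755]
tool_rot: [[-0.75, 0.297, 0.591], [0.237, 0.955, -0.18], [-0.617, 0.005, -0.787]]
ft_force: [-3.0, 0.0, 4.1]
grip_width: 0.0165
gripper_force: 59.5
```

Call:
move_arm(
  series="0 0 0 0 -0.4;0 0 0 0 -0.2;0 0 0 0 -0.2;0 0 -1.5 0 -0.2;0 0 -4 0 -0.2;0 0 -8 0 -0.2;0 0 -13 0 0;0 0 -18 0 0",
)

```text
time_s: 40.6
position: [0.4596, 0.2267, 0.2184]
tool_rot: [[-0.751, 0.297, 0.59], [0.237, 0.955, -0.179], [-0.616, 0.005, -0.788]]
ft_force: [0.3, 0.4, 0.0]
grip_width: 0.0422
gripper_force: 0.0
```

```bash
python3 t.py; python3 v.py rel2 waisted_muddler straight_muddler tumbler bowl saucers; python3 axis.py waisted_muddler; python3 axis.py straight_muddler;  python3 - <<'E'
import cv2
a=cv2.imread('pics/side_rel2.png')[200:480,180:380]; b=cv2.imread('pics/top_rel2.png')[130:410,150:350]
cv2.imwrite('pics/c9.png',cv2.resize(cv2.hconcat([a,b]),None,fx=2,fy=2))
E
```

```text
40.6 [ 24.9  12.2 101.3 -37.2  42.8 -25.2] p [0.4596 0.2267 0.2184] f [0.3 0.4 0. ] w 0.0422 g 0.0
R [[-0.7512, 0.2968, 0.5896], [0.2368, 0.9549, -0.1789], [-0.6161, 0.0052, -0.7877]]
turn to level y with x_z<0: 179.5
side waisted_muddler [([0.5579, 0.1997, 0.0112], 0.82)]
side straight_muddler [([0.6028, 0.2325, 0.0103], 0.56)]
side tumbler [([0.7703, 0.0328, 0.0003], 0.71)]
side bowl [([0.3081, -0.4289, -0.0018], 0.61)]
side saucers [([0.5256, 0.4417, -0.0016], 0.88)]
top waisted_muddler [([0.5564, 0.1955, 0.0119], 0.44)]
top straight_muddler [([0.6064, 0.2248, 0.0153], 0.5)]
top tumbler [([0.7709, 0.0379, -0.0019], 0.72)]
top bowl [([0.3061, -0.4293, -0.0034], 0.85)]
top saucers [([0.5286, 0.4423, -0.0008], 0.66), ([0.3046, -0.4288, 0.0007], 0.23)]
side px 387 score 0.65 mean [283.  311.9] dir [0.055 0.999] len 53.1
top px 165 score 0.43 mean [251.9 235.2] dir [0.55  0.835] len 21.1
axis offset mm [107.1 -32.7] slope deg [0.4 0. ]
side px 541 score 0.62 mean [258.4 312.3] dir [0.083 0.997] len 53.1
top px 210 score 0.67 mean [242.4 213.7] dir [0.549 0.836] len 25.2
axis offset mm [154.4  -6.2] slope deg [-0.5 -0.1]
```

View pics/c9.png

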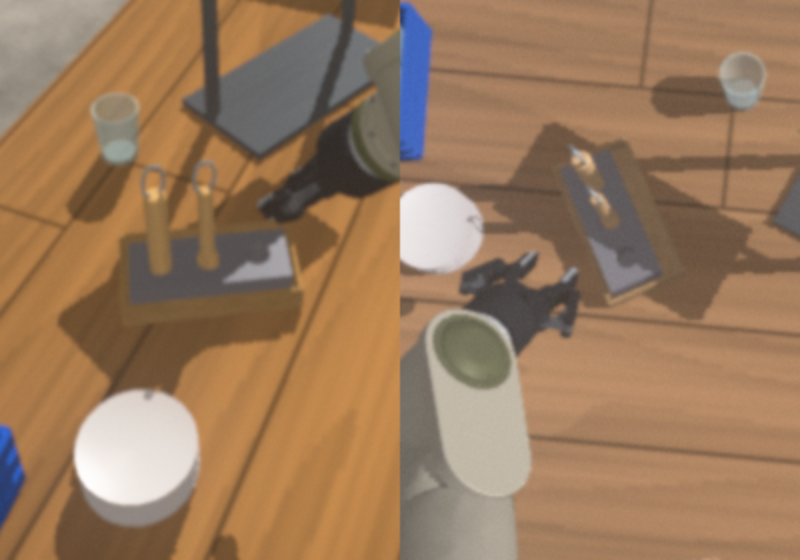

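Both muddlers stand upright in pockets 1 and 2 (side crop at about 160,230 and 207,230). The gripper is clear and the crockery hasn't moved.

```bash
python3 -c "
from rig import order
print(order.close_job())"
```

```text
the job is handed in; nothing more can be done
None
```

The straight muddler is home in pocket 1 and the waisted one in pocket 2, both upright and released with the crockery unmoved; I handed the job in at about 41 s of the 72 s allowed, and the hand-in gave no verdict.

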